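Pack the weld test piece and rod tin away, shut the chest and clamp it

TASK

Put away the welded steel tee and the yellow rod tin in the open blue chest: lay one in each bay (either way round, lowered in rather than dropped, the tee standing on its base plate). When both are in, shut the lid fully without slamming it, and then swing the red-tipped clamp arm all the way down onto the lid. Leave everything else on the bench where it is.

Things in the scene. Friction and masses are not known exactly. Their poses are not given: they have to be found in the camera images.
- chest: Blue open-topped steel chest, 170 (its x) by 240 (its y) by 75 mm high, bolted down. Origin: centre of its underside, on the bench; z up. Walls and floor 6 mm thick. A 6 mm dividing wall at its y = 0, as high as the walls, makes two bays centred at y = +60 and -60 mm, each 158 mm (x) by 111 mm (y) inside. Lid hinged on its +x rim (at the left, seen from the robot); clamp on its -y side (far from the robot).
- lid (a joint): Lid angle (rad): 0 shut, 1.57 upright, stop at 2.1 leaning back from the opening. Hinge line parallel to the chest's y, at chest x = +85, z = 75 mm. Lid 242 mm wide, 8 mm thick, lies on the rim when shut (top face z = 83 mm). 0.4 kg; the stiff hinge (0.5 N m friction) holds it wherever it is left. Fingertips on its outer face can push it shut, 3 to 5 N near the edge.
- lid_edge (a point): Middle of the lid's blue free edge, 170 mm from the hinge, half-way through its thickness; moves with the lid. A yellow lip, 100 mm wide, stands out 18 mm farther. Axes: with the lid shut, parallel to the chest's (x towards the hinge, z out of the outer face).
- clamp (a joint): Clamp arm angle (rad): 0 down, flat over the shut lid, pointing along the chest's +y; 1.57 upright; more leans outward, stop at 2.2. Hinge line parallel to the chest's x, at chest y = -160, z = 92 mm; the arm is at chest x = 0. 0.12 kg, hinge friction 0.15 N m: it stays where left; 2 to 3 N on the red end moves it. It does not collide with the lid.
- clamp_tip (a point): Centre of the red end face of the clamp arm, 110 mm from its hinge; moves with the arm. The arm is a steel bar 22 mm wide, 14 mm thick; its last 35 mm is a red grip, 26 by 16 mm. The hinge bracket on the chest's -y side reaches chest y = -176 mm; it is 61 mm high next to the chest wall and 96 mm high beyond y = -146 mm.
- tee_center (a point): Centre (half-way up, 26 mm over its underside) of the welded steel tee: flat base plate 100 mm (x) by 60 mm (y) by 8 mm thick, and on its middle an upright web 100 mm (x) by 8 mm thick (y), from 8 to 52 mm over the underside; copper-coloured weld beads at its root. z up. About 0.6 kg. Easily gripped across the web (along y).
- tin_center (a point): Centre of the rod tin: closed box 120 mm (x) by 50 mm (y) by 45 mm high, yellow with a black cap at its +x end, lying flat, z up. About 0.35 kg. Grip across y.
- can: Bystander: green spray can with red cap, upright, 62 mm across and 150 mm high; origin at the centre of its underside.
- spool: Bystander: wire spool lying flat, black flanges 100 mm across, copper winding, 55 mm high; origin at the centre of its underside.
- hammer: Bystander: hammer with wooden handle, about 260 mm long along its x, head 100 mm across at its +x end, under 30 mm high, lying beyond the task things; origin on the bench near its middle.
- brush: Bystander: brush with wooden handle, about 200 mm long along its x, under 25 mm high, lying beyond the chest; origin on the bench near its middle.
- pliers: Bystander: locking pliers, 190 mm long along x, 64 mm wide, 16 mm high, lying left of the chest; origin on the bench near the middle.
- square: Bystander: red triangular magnetic square, 90 mm sides, 20 mm high, left of the chest; origin on the bench at its middle.
- disc: Bystander: black grinding disc, 115 mm across and 6 mm thick, lying flat; origin at the centre of its underside.

How it is judged (in metres and radians):
On the way, in this order (a step that is already met when the one before it is completed fails the run):
1. tee and tin lie one in each bay of the chest, at rest, the tee on its base plate (((x of tee_center in the frame of chest between -0.07 and 0.07 m and y of tee_center in the frame of chest between 0.02 and 0.105 m and z of tee_center in the frame of chest between 0 and 0.045 m and x of tin_center in the frame of chest between -0.07 and 0.07 m and y of tin_center in the frame of chest between -0.105 and -0.02 m and z of tin_center in the frame of chest between 0 and 0.045 m) or (x of tee_center in the frame of chest between -0.07 and 0.07 m and y of tee_center in the frame of chest between -0.105 and -0.02 m and z of tee_center in the frame of chest between 0 and 0.045 m and x of tin_center in the frame of chest between -0.07 and 0.07 m and y of tin_center in the frame of chest between 0.02 and 0.105 m and z of tin_center in the frame of chest between 0 and 0.045 m)) and angle between tee_center's own z axis and vertical below 0.15 rad and linear speed of each of tee, tin below 0.03 m/s), for 0.2 s.
2. then the lid is fully shut (within 0.04 rad) (((x of tee_center in the frame of chest between -0.07 and 0.07 m and y of tee_center in the frame of chest between 0.02 and 0.105 m and z of tee_center in the frame of chest between 0 and 0.045 m and x of tin_center in the frame of chest between -0.07 and 0.07 m and y of tin_center in the frame of chest between -0.105 and -0.02 m and z of tin_center in the frame of chest between 0 and 0.045 m) or (x of tee_center in the frame of chest between -0.07 and 0.07 m and y of tee_center in the frame of chest between -0.105 and -0.02 m and z of tee_center in the frame of chest between 0 and 0.045 m and x of tin_center in the frame of chest between -0.07 and 0.07 m and y of tin_center in the frame of chest between 0.02 and 0.105 m and z of tin_center in the frame of chest between 0 and 0.045 m)) and angle between tee_center's own z axis and vertical below 0.15 rad and value of joint lid below 0.04 rad), for 0.2 s.
3. then the clamp arm is fully down (within 0.06 rad), the lid still shut (value of joint lid below 0.04 rad and value of joint clamp below 0.06 rad), for 0.2 s.
At the end, for the whole second after the job is handed in: The tee and the tin rest one in each bay of the chest (either way round), the tee on its base plate within 0.15 rad of upright; the lid is shut to within 0.04 rad and the clamp arm down to within 0.06 rad; everything is let go and at rest (all of step 1 and all of step 3); the robot touches nothing.
It fails at once if a bystander (can, spool, hammer, brush, pliers, square or disc) is moved by more than 30 mm (distance of any of can, spool, hammer, brush, pliers, square, disc from where it was at the start of the episode above 0.03 m).
It fails at once if the lid is slammed (turns shut faster than 4 rad/s) (velocity of joint lid below -4 rad/s).
It fails at once if the tee or the tin is dropped or thrown into the chest (over 1 m/s close over its floor) ((horizontal distance between tee_center and chest below 0.13 m and height (world z) of tee_center below 0.14 m and linear speed of tee above 1 m/s) or (horizontal distance between tin_center and chest below 0.13 m and height (world z) of tin_center below 0.14 m and linear speed of tin above 1 m/s)).
It also fails if it takes over 70 s, if anything falls off the work surface, if the arm or the gripper's body presses on something with over 40 N, if the wrist force passes 120 N, or if a joint passes its speed limit or range.

ROBOT

A 7-joint arm with a two-finger parallel gripper is mounted at the origin on the work surface. World frame = base frame: x ahead of the robot, y to its left, z up, the work surface at z = 0. Lengths are in mm, angles in rad, forces in N, time in s.
With the tool pointing down it reaches from about 425 to 925 mm from the base axis. Payload 6.8 kg.
Tool frame: the origin (TCP) lies midway between the tips of the shut fingers; the grasp point (between the pads) lies 19 mm behind it (ctrl.grasp_offset is the distance from the TCP to the grasp point, in mm); z points along the fingers, y is the direction in which the jaws open and shut (so a half turn about z gives the same grasp; the last joint's range is limited). The gripper opens to 88 mm and grips with 3 to 60 N. Pads are 20 mm wide; open, the fingers measure 115 mm over their backs; the gripper's body (75 mm by 178 mm) begins 61 mm behind the grasp point.
Start: joints at [-1.382, 0.477, 0.022, 1.555, -0.011, 1.109, -0.083], TCP at [197.408, 645.506, 222.664] pointing down, gripper open.
Joint ranges: [-2.96, 2.96], [-0.34, 2.1], [-1.41, 1.46], [0.24, 2.44], [-1.37, 4.51], [0.17, 1.92], [-2.96, 2.96]. Speed limits (rad/s): [2.39, 2.39, 3.14, 3.14, 3.14, 3.14, 3.14].

INTERFACE

Orientations are given as a unit quaternion [w, x, y, z].
In Python, from plant import ctrl gives the robot as it stands.
- The arm moves only by the tool jog_arm, never from a script. Its argument "commands" is a list of rows, each an object of numbers: "ax", "ay", "az": the turn, a rotation vector about the tool's x, y, z in rad; "tx", "ty", "tz": the shift along the tool's x, y, z in mm; "gripper": the finger opening in mm, from 0 to 87.8. In form: [{"ax": .., "ay": .., "az": .., "tx": .., "ty": .., "tz": .., "gripper": ..}, ...]. A call has 1 to 8 rows; each row is the pose to reach, as a shift and turn from the pose commanded when the call began, along the tool's axes at that moment; what a row does not reach only later rows make up. A row lasts 1/8 s, in which the tool goes at most 62.5 mm and 10.7 degrees, less where a joint would pass 70% of its speed; a pose out of reach is approached as far as the arm can. A call with a gripper value outside its range is refused whole. The fingers move at their own pace and stop on an object; the grip force is fixed at half the most. Time passes only in rows, so rows that repeat a pose let the fingers close. It gives the time, the measured TCP pose, the force and the opening at its end, in the units of the state.
- ctrl.read_state(): the state, without advancing time (a new reading comes with each control period).
- ctrl.grab_frame(name): name is "scene" or "top" or "wrist"; returns a dict with "color" (384x512x3 uint8, red, green, blue), "z_map" (384x512 float32, mm along the optical axis (not along the pixel's ray), 0 where there is no reading), "mtx" (3x3 intrinsics, pixels), "extrinsics" (4x4, takes a point from camera to world coordinates). Camera axes: x right, y up, looking along -z (the intrinsics and any distortion apply to the point x, -y, -z); pixel columns grow to the right and rows downward; lengths in mm; the calibration is good to about 2 mm. A picture is of the moment at which its call begins.
- ctrl.job_done(): hands the job in, once; it reports no verdict.
The state is a dict: "clock": time; "joint_pos": joint angles; "qvel": joint speeds; "effort": joint torques, N m; "tool_pos": TCP position; "ee_rot": TCP orientation; "contact_force": force on the tool from outside, world axes, zero at the start; "wrist_torque": the same for the moment, N m; "gripper_width": finger opening in mm.
Only numpy, scipy, OpenCV 4.12 (cv2) and the standard library are available. Lean on these libraries where they do the work, as an engineer would, in place of code of your own. Each camera call takes 0.05 s, during which the arm holds its last target.

## Working session

There is one attempt and no reset: what is moved stays moved. The work goes in short steps, Python scripts to look and compute and a tool call to move; the robot and the scene stay as the last step left them, time stands still between calls to the robot, and variables do not carry over. Pictures are saved under pics/ and viewed, and the job is handed in when it is done.

Besides the shell and the picture viewer there is one more tool, called after ">>>" in YAML: its name, and indented under it one key for each argument. jog_arm: Moves the arm, as the interface text tells. Its arguments: {"type":"object","properties":{"commands":{"type":"array"}},"required":["commands"]}

```bash
ls; mkdir -p pics
cat > h.py <<'E'
import numpy as np, cv2
from plant import ctrl
def grab(n,f=None):
    d=ctrl.grab_frame(n)
    if f: cv2.imwrite('pics/'+f,d['color'][:,:,::-1])
    np.savez('/tmp/%s.npz'%n,**d)
    return d
def pts(d):
    z=d['z_map'];K=d['mtx'];E=d['extrinsics']
    v,u=np.mgrid[:z.shape[0],:z.shape[1]]
    P=np.stack([(u-K[0,2])/K[0,0]*z,-(v-K[1,2])/K[1,1]*z,-z],-1)
    return P@E[:3,:3].T+E[:3,3]
E
python3 - <<'E'
from h import *
s=ctrl.read_state();print(s)
for n in ['scene','top','wrist']:
    d=grab(n,n+'0.png');print(n,d['mtx'].tolist(),np.round(d['extrinsics'],3).tolist(),(d['z_map']>0).mean())
E
```

```text
pics
{'clock': 0.0, 'joint_pos': array([-1.38209002,  0.47777238,  0.0223196 ,  1.556416  , -0.01150866,
        1.10928503, -0.08308132]), 'qvel': array([ 0.00032401,  0.00036611, -0.00065292, -0.00034263,  0.00010662,
       -0.0012683 ,  0.00011419]), 'effort': array([-3.14129911e-04, -5.82851565e+01,  1.53431766e+00, -2.72633171e+01,
       -5.44106599e-02,  1.67216890e-02,  1.40536863e-04]), 'tool_pos': array([197.24361302, 644.92840282, 221.71487995]), 'ee_rot': array([-7.39782651e-05,  1.47831936e-01,  9.89012108e-01, -8.73409772e-04]), 'contact_force': array([-1.12062063,  0.7407445 ,  0.205743  ]), 'wrist_torque': array([0.04481781, 0.02174964, 0.03538201]), 'gripper_width': 87.50670419665832}
scene [[371.84474586050044, 0.0, 251.69749738724624], [0.0, 371.84474586050044, 195.48266582365596], [0.0, 0.0, 1.0]] [[-0.171, -0.795, 0.583, 1413.221], [0.985, -0.145, 0.091, 109.559], [0.013, 0.59, 0.808, 1181.427], [0.0, 0.0, 0.0, 1.0]] 0.9960988362630209
top [[415.30771603307727, 0.0, 249.90081104710524], [0.0, 415.30771603307727, 185.09274914651337], [0.0, 0.0, 1.0]] [[-0.024, 0.986, -0.164, 406.175], [-1.0, -0.025, -0.001, -10.722], [-0.005, 0.164, 0.986, 1326.686], [0.0, 0.0, 0.0, 1.0]] 0.9959462483723959
wrist [[343.45961550781647, 0.0, 252.5525551793943], [0.0, 343.45961550781647, 195.53083458604158], [0.0, 0.0, 1.0]] [[0.292, -0.916, -0.275, 122.488], [0.956, 0.279, 0.085, 668.691], [-0.001, -0.288, 0.958, 384.113], [0.0, 0.0, 0.0, 1.0]] 0.996002197265625
```

View pics/scene0.png

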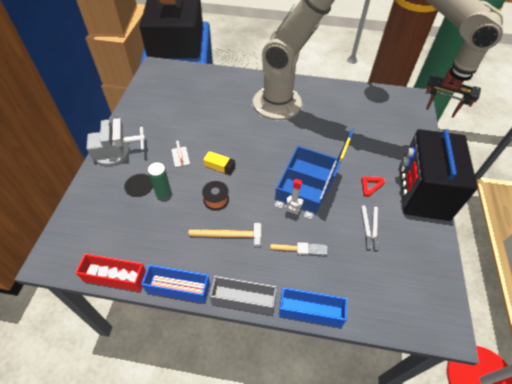

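View pics/top0.png

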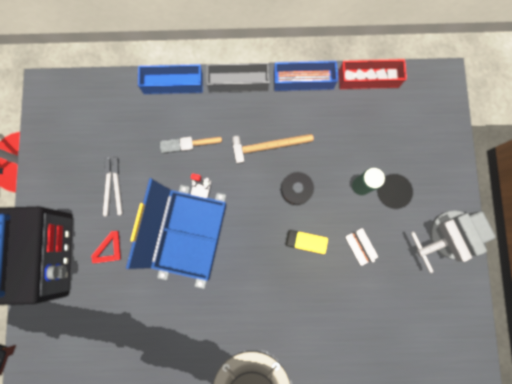

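The scene view shows the open chest at about (308,180) and the clamp upright at (297,195). The tin is at (218,162) and the tee at (180,155). In the top view the chest is at (190,235), the tin at (308,242), the tee at (362,246) and the disc at (395,190). Next I'll measure these.

Run:
```python
from h import *
for n in ['top','scene']:
    d=dict(np.load('/tmp/%s.npz'%n));P=pts(d)
    hsv=cv2.cvtColor(d['color'],cv2.COLOR_RGB2HSV)
    ok=d['z_map']>0
    reg=(P[...,0]>250)&(P[...,0]<750)&(np.abs(P[...,1])<600)&ok
    print(n,'table z',np.median(P[...,2][reg]))
    y=cv2.inRange(hsv,(20,120,100),(35,255,255))>0
    N,l,st,c=cv2.connectedComponentsWithStats((y&reg).astype(np.uint8))
    for i in range(1,N):
        if st[i,4]>30:
            q=P[l==i];print('yellow',c[i].round(),st[i,4],np.median(q,0).round(1),'z pct',np.percentile(q[:,2],[5,50,95]).round(1))
    b=cv2.inRange(hsv,(100,120,40),(125,255,255))>0
    N,l,st,c=cv2.connectedComponentsWithStats((b&reg).astype(np.uint8))
    for i in range(1,N):
        if st[i,4]>200:
            q=P[l==i];print('blue',c[i].round(),st[i,4],np.median(q,0).round(1),np.percentile(q[:,2],[5,50,95]).round(1))
    # tall things
    t=reg&(P[...,2]>12)
    N,l,st,c=cv2.connectedComponentsWithStats(t.astype(np.uint8))
    for i in range(1,N):
        if st[i,4]>30:
            q=P[l==i];qt=q[q[:,2]>np.percentile(q[:,2],60)]
            print('obj',c[i].round(),st[i,4],q.min(0).round(),q.max(0).round(),'rect',cv2.minAreaRect(q[:,:2].astype(np.float32)))
d=np.load('/tmp/top.npz')['color'];cv2.imwrite('pics/topz.png',cv2.resize(d[160:300,120:420,::-1],None,fx=2.6,fy=2.6,interpolation=cv2.INTER_CUBIC))
d=np.load('/tmp/scene.npz')['color'];cv2.imwrite('pics/scenez.png',cv2.resize(d[110:260,130:400,::-1],None,fx=2.9,fy=2.9,interpolation=cv2.INTER_CUBIC))
```

```text
top table z 2.2042350247618288
yellow [137. 222.] 158 [495.  283.2 261. ] z pct [248.5 261.  265.7]
yellow [311. 242.] 197 [ 444.8 -193.9   44.1] z pct [-1.5 44.1 49.1]
blue [179. 233.] 5889 [472.6 213.    9.9] [  3.2   9.9 222.3]
obj [249. 151.] 310 [ 696. -120.   12.] [750.  42.  33.] rect ((724.963134765625, -39.842811584472656), (53.070831298828125, 162.1500701904297), 1.763987421989441)
obj [173. 150.] 82 [738. 178.  12.] [750. 279.  24.] rect ((744.227294921875, 228.52218627929688), (11.569141387939453, 100.86967468261719), 0.06129557266831398)
obj [116. 186.] 259 [539. 401.  12.] [728. 433.  24.] rect ((632.9139404296875, 419.25555419921875), (189.34356689453125, 17.984088897705078), 5.786114692687988)
obj [106. 187.] 258 [537. 438.  12.] [726. 459.  24.] rect ((631.5394287109375, 448.5320739746094), (20.43175506591797, 188.61668395996094), 89.51102447509766)
obj [368. 182.] 595 [ 583. -394.   12.] [ 643. -334.  158.] rect ((612.7852172851562, -363.2808532714844), (60.00199890136719, 58.55034255981445), 64.51395416259766)
obj [297. 188.] 813 [ 558. -205.   13.] [ 656. -106.   
[... 2566 characters left out ...]
), (101.26081085205078, 95.31582641601562), 12.20895767211914)
obj [366. 227.] 170 [546. 398.  12.] [727. 430.  22.] rect ((636.9554443359375, 417.2709655761719), (181.35914611816406, 18.435935974121094), 6.994596481323242)
obj [375. 229.] 162 [543. 438.  12.] [725. 458.  23.] rect ((634.1573486328125, 447.1625671386719), (18.27086067199707, 182.32867431640625), 88.8359375)
obj [250. 230.] 175 [ 697. -100.   13.] [750.  39.  33.] rect ((738.5167236328125, -30.2913818359375), (49.43849182128906, 139.49801635742188), 14.909282684326172)
obj [317. 245.] 41 [738. 194.  13.] [750. 276.  23.] rect ((744.1507568359375, 234.59100341796875), (11.29173755645752, 82.11536407470703), 0.1646251529455185)
```

View pics/topz.png

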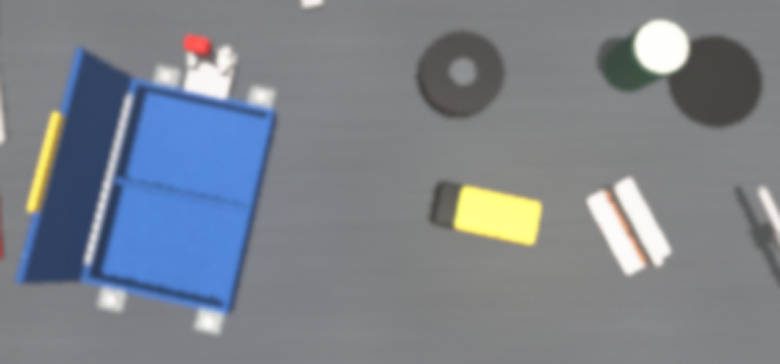

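View pics/scenez.png

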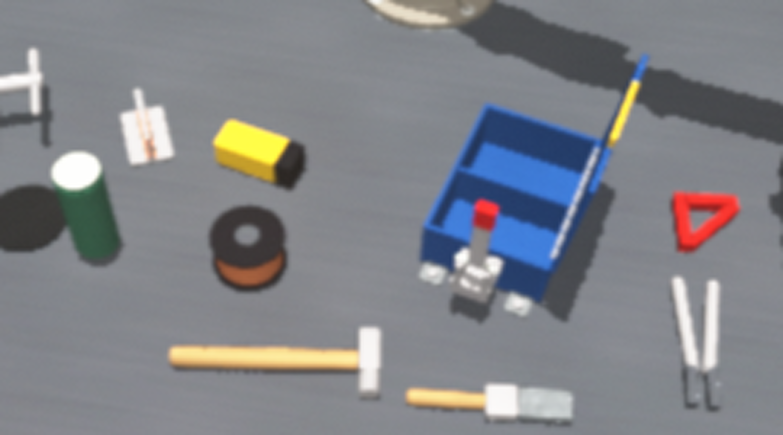

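The tin's long axis is at about yaw 76°, and the chest looks to share that yaw. Now for precise fits from the depth points of both views.

Run:
```python
from h import *
for n in ['top','scene']:
    d=dict(np.load('/tmp/%s.npz'%n));P=pts(d);P[...,2]-=2.2
    q=P.reshape(-1,3)
    C=d['color'].reshape(-1,3).astype(int)
    blue=(C[:,2]>C[:,0]+30)&(C[:,2]>C[:,1]+15)
    def box(x0,x1,y0,y1,z0,z1):return (q[:,0]>x0)&(q[:,0]<x1)&(q[:,1]>y0)&(q[:,1]<y1)&(q[:,2]>z0)&(q[:,2]<z1)
    m=box(330,645,60,300,66,83)&blue
    r=cv2.minAreaRect(q[m][:,:2].astype(np.float32));print(n,'rim',m.sum(),r)
    m=box(330,645,60,300,-5,14)&blue
    print('floor z',np.median(q[m][:,2]) )
    m=box(330,645,150,330,110,290)
    L=q[m]; 
    a=np.deg2rad(76.2);X=np.array([np.cos(a),np.sin(a)])
    print('lid pts',m.sum(),np.polyfit(L[:,2],L[:,:2]@X,1),'edge z',L[:,2].max())
    m=box(560,720,120,240,84,260)&~blue
    K=q[m];Kc=C[m]
    print('clamp',m.sum(),K.mean(0).round(),K.min(0).round(),K.max(0).round())
    R=K[(Kc[:,0]>150)&(Kc[:,1]<90)];print('red',len(R),R.mean(0).round(),R.min(0).round(),R.max(0).round())
    m=box(360,480,-400,-310,38,70);T=q[m];print('web top',m.sum(),T.mean(0),cv2.minAreaRect(T[:,:2].astype(np.float32)))
    m=box(360,480,-400,-310,4,70);T=q[m];print('tee all',m.sum(),T.mean(0),cv2.minAreaRect(T[:,:2].astype(np.float32)))
    m=box(390,490,-255,-105,36,60);T=q[m];print('tin top',m.sum(),np.median(T,0),cv2.minAreaRect(T[:,:2].astype(np.float32)))
```

```text
top rim 498 ((469.21624755859375, 180.2117156982422), (172.69552612304688, 240.1883087158203), 76.32121276855469)
floor z 4.695479437008362
lid pts 1889 [1.19766332e-01 3.60765072e+02] edge z 265.895446653914
clamp 137 [619. 139. 151.] [606. 121.  85.] [633. 165. 204.]
red 27 [618. 137. 199.] [611. 128. 183.] [626. 149. 204.]
web top 120 [ 420.51799741 -351.83304952   48.89156665] ((420.8612365722656, -352.331298828125), (100.00585174560547, 9.479835510253906), 25.29427146911621)
tee all 557 [ 420.34235323 -350.21728485   18.60064706] ((424.46356201171875, -360.07989501953125), (100.50737762451172, 91.57230377197266), 23.703899383544922)
tin top 648 [ 439.69480111 -177.82858942   43.1294094 ] ((439.9516296386719, -178.32205200195312), (120.84058380126953, 50.45823669433594), 76.14745330810547)
scene rim 344 ((468.06927490234375, 179.70388793945312), (176.33102416992188, 249.10562133789062), 77.164794921875)
floor z 5.202044178934375
lid pts 275 [1.63360317e-01 3.48970669e+02] edge z 264.81125350331826
clamp 195 [627. 141. 144.] [603. 120.  84.] [644. 238. 202.]
red 61 [624. 140. 192.] [611. 129. 169.] [633. 153. 202.]
web top 39 [ 424.14765725 -352.86332758   50.6030143 ] ((419.4974365234375, -355.0977478027344), (107.36622619628906, 7.972199440002441), 24.661691665649414)
tee all 244 [ 422.97706364 -352.56498782   15.56772711] ((414.6914367675781, -342.79656982421875), (106.89483642578125, 89.32026672363281), 21.465206146240234)
tin top 297 [ 442.16923182 -178.39327453   43.74478182] ((441.1450500488281, -180.14796447753906), (122.70277404785156, 52.677268981933594), 74.00405883789062)
```

Measurements so far:

| Thing | Position (mm) | Other |
|---|---|---|
| Chest | centre (469,180) | yaw 76.3° |
| Tin | (440,-178.5), top about 43–44 high | yaw 76° |
| Tee web | (421,-352.5), top about 50 | yaw 25° |
| Clamp | upright near (621,139) | – |
| Lid | – | about 1.7 rad |

The first move is up and clear. I'll also write a helper that turns targets into tool-axis moves.

```bash
cat >> h.py <<'E'
from scipy.spatial.transform import Rotation as Ro
CH=np.array([469.,180.]);CY=np.deg2rad(76.3)
def chest(x,y):
    return CH+np.array([np.cos(CY),np.sin(CY)])*x+np.array([-np.sin(CY),np.cos(CY)])*y
def tochest(p):
    d=np.asarray(p)[:2]-CH;return np.array([np.cos(CY),np.sin(CY)])@d,np.array([-np.sin(CY),np.cos(CY)])@d
def plan(p,yaw,verbose=True):
    s=ctrl.read_state();R=Ro.from_quat(np.roll(s['ee_rot'],-1))
    a=np.deg2rad(yaw);ty=np.array([np.cos(a),np.sin(a),0]);tz=np.array([0,0,-1.]);tx=np.cross(ty,tz)
    G=Ro.from_matrix(np.stack([tx,ty,tz],1))
    t=R.inv().apply(np.array(p)-s['tool_pos']);rv=(R.inv()*G).as_rotvec()
    print('t',t.round(1),'a',rv.round(3),'dist',np.linalg.norm(t).round(),'clk',round(s['clock'],2),'tcp',s['tool_pos'].round(1))
E
python3 - <<'E'
from h import *
plan([400,350,400],0)
E
```

```text
t [-280.2 -223.1 -177.7] a [-1.000e-03  1.000e-03  1.274e+00] dist 400.0 clk 0.15 tcp [197.3 645.1 221.9]
```

>>> jog_arm:
  commands:
    - {"tz": -60}
    - {"tz": -120}
    - {"tz": -180, "az": 0.18}
    - {"tz": -180, "az": 0.36}

```text
invalid input
```

Run:
```python
from h import *
plan([500,150,400],-20)
plan([421,-352,200],-65)
```

```text
t [-434.3 -385.1 -177.5] a [-1.000e-03  1.000e-03  1.623e+00] dist 607.0 clk 0.15 tcp [197.3 645.1 221.9]
t [-505.5 -888.    23.2] a [-1.000e-03  2.000e-03  2.408e+00] dist 1022.0 clk 0.15 tcp [197.3 645.1 221.9]
```

All fields are probably needed in every row.

>>> jog_arm:
  commands:
    - {"ax": 0, "ay": 0, "az": 0, "tx": 0, "ty": 0, "tz": -60, "gripper": 80}
    - {"ax": 0, "ay": 0, "az": 0, "tx": 0, "ty": 0, "tz": -120, "gripper": 80}
    - {"ax": 0, "ay": 0, "az": 0.18, "tx": 0, "ty": 0, "tz": -180, "gripper": 80}
    - {"ax": 0, "ay": 0, "az": 0.36, "tx": 0, "ty": 0, "tz": -180, "gripper": 80}

```text
clock: 0.65
tool_pos: [198.1, 647.3, 408.8]
ee_rot: [-0.001, 0.325, 0.946, 0.005]
contact_force: [0.2, 0.4, -0.4]
gripper_width: 79.7
```

Run:
```python
from h import *
plan([500,150,400],-20)
plan([421,-352,200],-65)
print(ctrl.read_state()['joint_pos'].round(2))
```

```text
t [-544.1 -206.2    4.6] a [ 0.005 -0.009  1.257] dist 582.0 clk 0.65 tcp [198.1 647.3 408.8]
t [-791.6 -652.2  199.6] a [ 1.000e-03 -1.200e-02  2.042e+00] dist 1045.0 clk 0.65 tcp [198.1 647.3 408.8]
[-1.44  0.38  0.1   1.3  -0.04  1.46 -0.43]
```

>>> jog_arm:
  commands:
    - {"ax": 0, "ay": 0, "az": 0.16, "tx": -58, "ty": -22, "tz": 0, "gripper": 60}
    - {"ax": 0, "ay": 0, "az": 0.32, "tx": -116, "ty": -44, "tz": 0, "gripper": 60}
    - {"ax": 0, "ay": 0, "az": 0.47, "tx": -174, "ty": -66, "tz": 0, "gripper": 60}
    - {"ax": 0, "ay": 0, "az": 0.62, "tx": -232, "ty": -88, "tz": 0, "gripper": 60}
    - {"ax": 0, "ay": 0, "az": 0.78, "tx": -290, "ty": -110, "tz": 0, "gripper": 60}
    - {"ax": 0, "ay": 0, "az": 0.94, "tx": -348, "ty": -132, "tz": 0, "gripper": 60}
    - {"ax": 0, "ay": 0, "az": 1.1, "tx": -406, "ty": -154, "tz": 0, "gripper": 60}
    - {"ax": 0, "ay": 0, "az": 1.25, "tx": -464, "ty": -176, "tz": 0, "gripper": 60}

```text
clock: 1.65
tool_pos: [458.0, 220.9, 402.7]
ee_rot: [-0.0, 0.817, 0.577, 0.0]
contact_force: [0.9, 0.8, -0.0]
gripper_width: 59.8
```

Run:
```python
from h import *
plan([430,-120,380],-40)
plan([421,-352,200],-65)
print(ctrl.read_state()['joint_pos'].round(2))
```

```text
t [-330.6   87.6   22.5] a [-0.    -0.     0.357] dist 343.0 clk 1.65 tcp [458.  220.9 402.7]
t [-552.4  156.7  202.4] a [-0.    -0.     0.794] dist 609.0 clk 1.65 tcp [458.  220.9 402.7]
[-1.04  0.06  0.51  1.71 -0.03  1.38 -0.87]
```

>>> jog_arm:
  commands:
    - {"ax": 0, "ay": 0, "az": 0.1, "tx": -56, "ty": 16, "tz": 0, "gripper": 60}
    - {"ax": 0, "ay": 0, "az": 0.2, "tx": -112, "ty": 32, "tz": 0, "gripper": 60}
    - {"ax": 0, "ay": 0, "az": 0.3, "tx": -168, "ty": 48, "tz": 10, "gripper": 60}
    - {"ax": 0, "ay": 0, "az": 0.4, "tx": -224, "ty": 64, "tz": 20, "gripper": 60}
    - {"ax": 0, "ay": 0, "az": 0.5, "tx": -280, "ty": 80, "tz": 40, "gripper": 60}
    - {"ax": 0, "ay": 0, "az": 0.6, "tx": -336, "ty": 96, "tz": 60, "gripper": 60}
    - {"ax": 0, "ay": 0, "az": 0.7, "tx": -392, "ty": 112, "tz": 80, "gripper": 60}
    - {"ax": 0, "ay": 0, "az": 0.79, "tx": -440, "ty": 125, "tz": 100, "gripper": 60}

```text
clock: 2.65
tool_pos: [429.7, -235.7, 302.4]
ee_rot: [-0.0, 0.976, 0.219, 0.001]
contact_force: [0.6, -0.4, 0.8]
gripper_width: 60.1
```

Run:
```python
from h import *
plan([421,-352,200],-65)
print(ctrl.read_state()['joint_pos'].round(2))
grab('wrist','w1.png')
```

```text
t [-57.7 101.4 102.3] a [ 0.    -0.002  0.005] dist 155.0 clk 2.65 tcp [ 429.7 -235.7  302.4]
[-0.57  0.11  1.05  1.93 -0.11  1.15 -0.61]
```

View pics/w1.png

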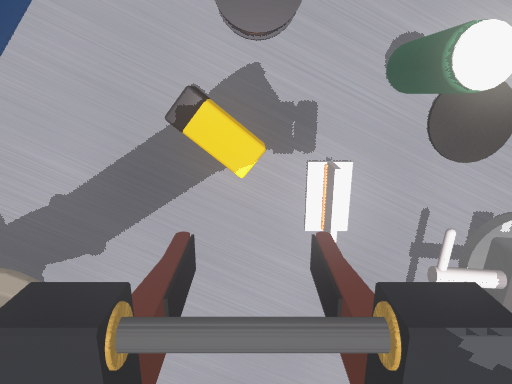

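The wrist view shows the tee at about (330,195) with its web parallel to the finger planes. The tin is at (220,135) and the can at (450,60). Moving above the tee.

>>> jog_arm:
  commands:
    - {"ax": 0, "ay": 0, "az": 0, "tx": -20, "ty": 34, "tz": 34, "gripper": 50}
    - {"ax": 0, "ay": 0, "az": 0, "tx": -40, "ty": 68, "tz": 68, "gripper": 50}
    - {"ax": 0, "ay": 0, "az": 0, "tx": -58, "ty": 101, "tz": 110, "gripper": 50}
    - {"ax": 0, "ay": 0, "az": 0.003, "tx": -58, "ty": 101, "tz": 140, "gripper": 50}
    - {"ax": 0, "ay": 0, "az": 0.003, "tx": -58, "ty": 101, "tz": 140, "gripper": 50}

```text
clock: 3.32
tool_pos: [419.8, -349.2, 160.7]
ee_rot: [-0.002, 0.976, 0.219, -0.002]
contact_force: [-0.2, 0.1, 0.2]
gripper_width: 49.9
```

Run:
```python
from h import *
print(ctrl.read_state()['joint_pos'].round(2))
d=grab('wrist','w2.png')
P=pts(d);q=P.reshape(-1,3)
b=q[(np.hypot(q[:,0]-421,q[:,1]+352)<150)&(d['z_map'].ravel()>0)]
print('table',np.median(b[b[:,2]<8][:,2]))
for lo,hi in [(40,70),(46,70),(5,14)]:
    m=(np.hypot(q[:,0]-421,q[:,1]+352)<62)&(q[:,2]>lo)&(q[:,2]<hi)
    T=q[m];print(m.sum(),np.median(T[:,2]),cv2.minAreaRect(T[:,:2].astype(np.float32)))
plan([421,-352,100],-65)
```

```text
[-0.11  0.47  0.91  1.97 -0.46  0.93 -0.1 ]
table 0.26364314359466334
1159 52.19524209420024 ((421.3787536621094, -355.2510070800781), (100.24674987792969, 7.624730110168457), 25.442846298217773)
1152 52.20229030655372 ((421.3787536621094, -355.2510070800781), (100.24674987792969, 7.624730110168457), 25.442846298217773)
5525 8.319767626437226 ((421.2602844238281, -355.17779541015625), (100.24475860595703, 60.10027313232422), 25.328411102294922)
t [-0.9  2.3 62.3] a [-0.002  0.001  0.005] dist 62.0 clk 3.38 tcp [ 420.9 -349.6  162.3]
```

View pics/w2.png

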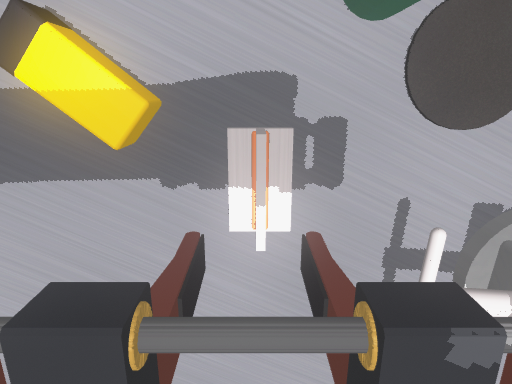

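The wrist view shows the tee plate at about (260,180) with the web at col 261. The tee is at (421.3,-355), yaw 25.4°, plate 8 mm and web top 52 mm. Descending.

Run:
```python
from h import *
plan([421.3,-354.8,20],-64.6)
```

```text
t [ -1.7   5.1 142.3] a [-0.002  0.001 -0.002] dist 142.0 clk 3.38 tcp [ 420.9 -349.6  162.3]
```

>>> jog_arm:
  commands:
    - {"ax": 0, "ay": 0, "az": 0, "tx": -2, "ty": 5, "tz": 40, "gripper": 40}
    - {"ax": 0, "ay": 0, "az": 0, "tx": -2, "ty": 5, "tz": 80, "gripper": 40}
    - {"ax": 0, "ay": 0, "az": 0, "tx": -2, "ty": 5, "tz": 110, "gripper": 40}
    - {"ax": 0, "ay": 0, "az": 0, "tx": -2, "ty": 5, "tz": 130, "gripper": 40}
    - {"ax": 0, "ay": 0, "az": 0, "tx": -2, "ty": 5, "tz": 142, "gripper": 40}
    - {"ax": 0, "ay": 0, "az": 0, "tx": -2, "ty": 5, "tz": 142, "gripper": 40}

```text
clock: 4.12
tool_pos: [422.1, -355.3, 20.9]
ee_rot: [0.0, 0.976, 0.219, 0.0]
contact_force: [-0.3, -0.6, -0.3]
gripper_width: 39.9
```

Run:
```python
from h import *
plan([421.3,-354.8,20],-64.6)
grab('wrist','w3.png')
```

```text
t [-0.5 -0.8  0.9] a [ 0.    -0.    -0.001] dist 1.0 clk 4.12 tcp [ 422.1 -355.3   20.9]
```

View pics/w3.png

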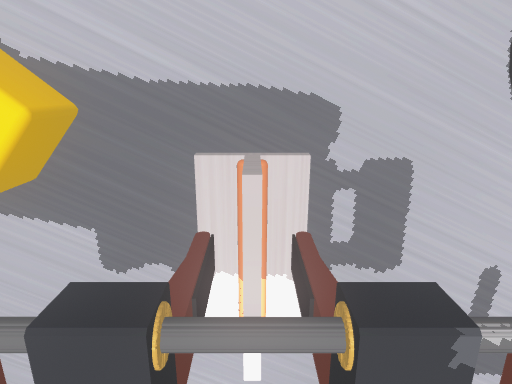

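The web (col 252) is centred between the fingers (about 205 and 300). Closing, then lifting.

>>> jog_arm:
  commands:
    - {"ax": 0, "ay": 0, "az": 0, "tx": 0, "ty": 0, "tz": 0, "gripper": 20}
    - {"ax": 0, "ay": 0, "az": 0, "tx": 0, "ty": 0, "tz": 0, "gripper": 5}
    - {"ax": 0, "ay": 0, "az": 0, "tx": 0, "ty": 0, "tz": 0, "gripper": 0}
    - {"ax": 0, "ay": 0, "az": 0, "tx": 0, "ty": 0, "tz": 0, "gripper": 0}
    - {"ax": 0, "ay": 0, "az": 0, "tx": 0, "ty": 0, "tz": 0, "gripper": 0}
    - {"ax": 0, "ay": 0, "az": 0, "tx": 0, "ty": 0, "tz": 0, "gripper": 0}

```text
clock: 4.92
tool_pos: [421.8, -355.3, 20.8]
ee_rot: [-0.0, 0.976, 0.219, 0.0]
contact_force: [-0.7, 1.7, 4.9]
gripper_width: 7.9
```

>>> jog_arm:
  commands:
    - {"ax": 0, "ay": 0, "az": 0, "tx": 0, "ty": 0, "tz": -20, "gripper": 0}
    - {"ax": 0, "ay": 0, "az": 0, "tx": 0, "ty": 0, "tz": -50, "gripper": 0}
    - {"ax": 0, "ay": 0, "az": 0, "tx": 0, "ty": 0, "tz": -90, "gripper": 0}
    - {"ax": 0, "ay": 0, "az": 0, "tx": 0, "ty": 0, "tz": -130, "gripper": 0}
    - {"ax": 0, "ay": 0, "az": 0, "tx": 0, "ty": 0, "tz": -180, "gripper": 0}
    - {"ax": 0, "ay": 0, "az": 0, "tx": 0, "ty": 0, "tz": -230, "gripper": 0}
    - {"ax": 0, "ay": 0, "az": 0, "tx": 0, "ty": 0, "tz": -230, "gripper": 0}

```text
clock: 5.8
tool_pos: [422.6, -357.0, 254.2]
ee_rot: [0.002, 0.976, 0.219, 0.002]
contact_force: [-0.3, 0.2, -6.8]
gripper_width: 7.7
```

Run:
```python
from h import *
grab('wrist','w4.png')
print(ctrl.read_state()['joint_pos'].round(2),ctrl.read_state()['contact_force'])
p=chest(0,-50);print(p);plan([p[0],p[1],250],-13.7)
```

```text
[-0.2   0.37  1.01  1.87 -0.35  1.1  -0.18] [ 0.08447774 -0.15142963 -6.5005775 ]
[517.577456  168.1580927]
t [ 310.4 -432.4    1.7] a [ 0.002 -0.001 -0.89 ] dist 532.0 clk 5.85 tcp [ 421.8 -355.4  251.6]
```

View pics/w4.png

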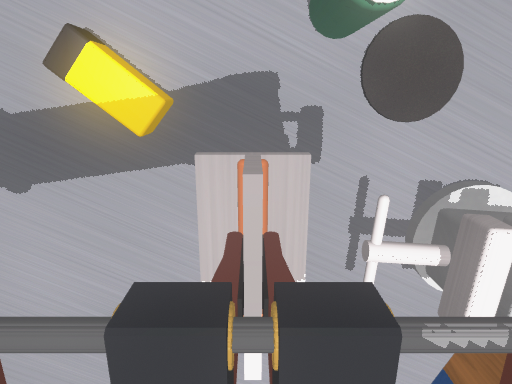

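The tee is held (width 7.8, wrist load 6.5 N). Carrying it over the far bay.

>>> jog_arm:
  commands:
    - {"ax": 0, "ay": 0, "az": -0.08, "tx": 24, "ty": -33, "tz": 0, "gripper": 0}
    - {"ax": 0, "ay": 0, "az": -0.18, "tx": 55, "ty": -77, "tz": 0, "gripper": 0}
    - {"ax": 0, "ay": 0, "az": -0.28, "tx": 88, "ty": -122, "tz": 0, "gripper": 0}
    - {"ax": 0, "ay": 0, "az": -0.38, "tx": 121, "ty": -168, "tz": 0, "gripper": 0}
    - {"ax": 0, "ay": 0, "az": -0.48, "tx": 154, "ty": -214, "tz": 0, "gripper": 0}
    - {"ax": 0, "ay": 0, "az": -0.58, "tx": 187, "ty": -260, "tz": 0, "gripper": 0}
    - {"ax": 0, "ay": 0, "az": -0.68, "tx": 220, "ty": -306, "tz": 0, "gripper": 0}
    - {"ax": 0, "ay": 0, "az": -0.78, "tx": 250, "ty": -348, "tz": 0, "gripper": 0}

```text
clock: 6.85
tool_pos: [497.2, 68.1, 248.6]
ee_rot: [-0.001, 0.818, 0.575, -0.002]
contact_force: [0.9, -1.0, -5.9]
gripper_width: 7.4
```

Run:
```python
from h import *
print(ctrl.read_state()['joint_pos'].round(2))
p=chest(-4,-50);print(p);plan([p[0],p[1],200],-13.7)
```

```text
[-0.93  0.19  0.77  1.97 -0.16  1.05 -0.43]
[516.63010342 164.27189622]
t [ 97.2 -14.1  48.4] a [-0.003  0.002 -0.106] dist 110.0 clk 6.85 tcp [497.2  68.1 248.6]
```

>>> jog_arm:
  commands:
    - {"ax": 0, "ay": 0, "az": -0.05, "tx": 35, "ty": -5, "tz": 5, "gripper": 0}
    - {"ax": 0, "ay": 0, "az": -0.1, "tx": 65, "ty": -9, "tz": 15, "gripper": 0}
    - {"ax": 0, "ay": 0, "az": -0.106, "tx": 90, "ty": -13, "tz": 30, "gripper": 0}
    - {"ax": 0, "ay": 0, "az": -0.106, "tx": 97, "ty": -14, "tz": 48, "gripper": 0}
    - {"ax": 0, "ay": 0, "az": -0.106, "tx": 97, "ty": -14, "tz": 48, "gripper": 0}

```text
clock: 7.48
tool_pos: [517.6, 160.6, 200.4]
ee_rot: [0.0, 0.788, 0.616, -0.003]
contact_force: [-0.5, 0.7, -5.6]
gripper_width: 8.3
```

```bash
python3 - <<'E'
from h import *
print(ctrl.read_state()['joint_pos'].round(2))
p=chest(-4,-50);plan([p[0],p[1],29],-13.7)
d=grab('wrist','w5.png');grab('top','t5.png')
P=pts(d);q=P.reshape(-1,3);C=d['color'].reshape(-1,3).astype(int)
blue=(C[:,2]>C[:,0]+30)&(C[:,2]>C[:,1]+15)
m=(q[:,0]>330)&(q[:,0]<645)&(q[:,1]>60)&(q[:,1]<300)&(q[:,2]>70)&(q[:,2]<80)&blue
c=np.array([tochest(x) for x in q[m]]);print(m.sum(),np.percentile(c,[0,1,99,100],axis=0).round(1),np.median(q[m][:,2]))
cl=(q[:,2]>100)&(q[:,2]<206);c=np.array([tochest(x) for x in q[cl]]);z=q[cl][:,2]
k=(np.abs(c[:,0])<20)&(c[:,1]<-120)&(c[:,1]>-200)
print('clamp',k.sum(),c[k].min(0).round(),c[k].max(0).round(),z[k].min() if k.any() else 0,z[k].max() if k.any() else 0)
E
python3 -c "
import cv2;a=cv2.imread('pics/t5.png')[150:300,100:300];cv2.imwrite('pics/t5z.png',cv2.resize(a,None,fx=3,fy=3))"
```

```text
[-0.97  0.33  0.68  1.93 -0.25  0.97 -0.41]
t [  4.   -1.3 171.4] a [-0.003  0.004 -0.005] dist 171.0 clk 7.47 tcp [517.6 160.6 200.4]
5647 [[ -88.2 -121.4]
 [ -87.1 -120.7]
 [  82.7  118.9]
 [  83.   119.8]] 75.04525522741977
clamp 4460 [ -15. -167.] [  11. -149.] 100.10327149762134 203.83303935996966
```

View pics/w5.png

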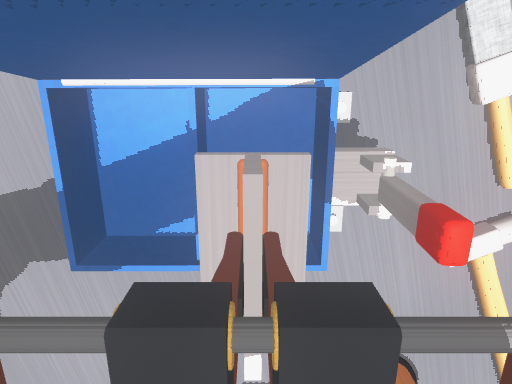

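View pics/t5z.png

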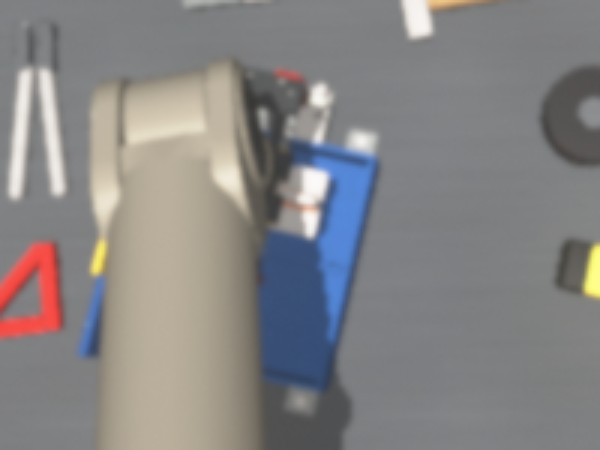

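Refined chest centre is about (468.5,178). Before lowering, I'll check the clearance between the forearm and the raised lid.

```bash
sed -i 's/CH=np.array(\[469.,180.\])/CH=np.array([468.5,177.9])/' h.py
python3 - <<'E'
from h import *
d=dict(np.load('/tmp/top.npz'));P=pts(d)
q=P.reshape(-1,3);a=CY
dx=q[:,:2]-CH;cx=dx@[np.cos(a),np.sin(a)];cy=dx@[-np.sin(a),np.cos(a)]
for lo,hi in [(0,30),(30,60),(60,90),(90,130),(130,160)]:
  for yl,yh in [(-120,-60),(-60,0),(0,60),(60,120)]:
    m=(cx>lo)&(cx<hi)&(cy>yl)&(cy<yh)&(q[:,2]>275)
    print(lo,hi,yl,yh,m.sum(),q[m][:,2].min().round() if m.any() else '',q[m][:,2].max().round() if m.any() else '')
d=grab('scene','s6.png')
a=cv2.imread('pics/s6.png')[40:260,180:460];cv2.imwrite('pics/s6z.png',cv2.resize(a,None,fx=2.7,fy=2.7))
E
```

```text
0 30 -120 -60 199 550.0 581.0
0 30 -60 0 493 574.0 617.0
0 30 0 60 105 595.0 622.0
0 30 60 120 0  
30 60 -120 -60 102 544.0 579.0
30 60 -60 0 99 575.0 598.0
30 60 0 60 0  
30 60 60 120 0  
60 90 -120 -60 0  
60 90 -60 0 0  
60 90 0 60 0  
60 90 60 120 0  
90 130 -120 -60 0  
90 130 -60 0 0  
90 130 0 60 0  
90 130 60 120 0  
130 160 -120 -60 0  
130 160 -60 0 0  
130 160 0 60 0  
130 160 60 120 0
```

View pics/s6z.png

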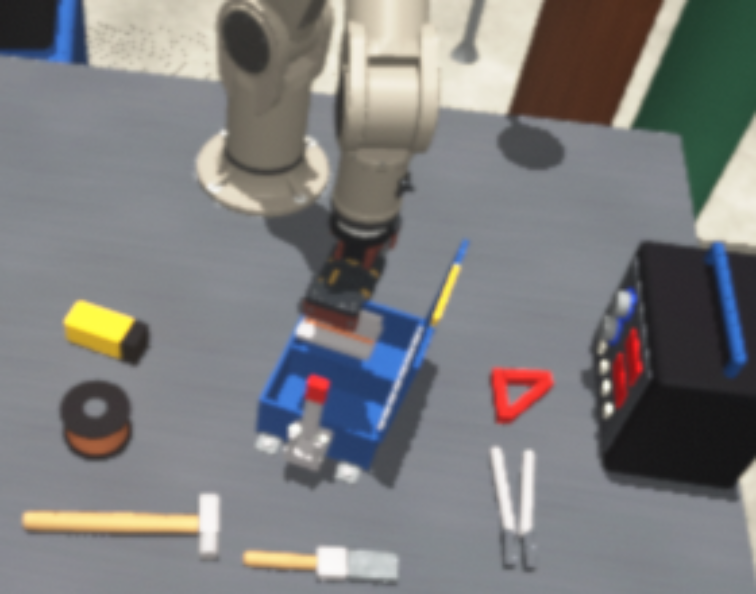

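The forearm stays within chest x < 60, clear of the lid (x ≥ 88), and the tee is above the far bay. Lowering in.

Run:
```python
from h import *
p=chest(-2,-50);plan([p[0],p[1],28],-13.7)
```

```text
t [  3.1  -3.6 175. ] a [ 0.     0.    -0.006] dist 175.0 clk 7.62 tcp [519.3 160.4 203. ]
```

>>> jog_arm:
  commands:
    - {"ax": 0, "ay": 0, "az": -0.006, "tx": 3, "ty": -3, "tz": 30, "gripper": 0}
    - {"ax": 0, "ay": 0, "az": -0.006, "tx": 3, "ty": -3, "tz": 60, "gripper": 0}
    - {"ax": 0, "ay": 0, "az": -0.006, "tx": 3, "ty": -3, "tz": 75, "gripper": 0}
    - {"ax": 0, "ay": 0, "az": -0.006, "tx": 3, "ty": -3, "tz": 75, "gripper": 0}
    - {"ax": 0, "ay": 0, "az": -0.006, "tx": 3, "ty": -3, "tz": 75, "gripper": 0}

```text
clock: 8.25
tool_pos: [517.8, 165.7, 128.8]
ee_rot: [0.0, 0.786, 0.618, 0.001]
contact_force: [0.0, -0.9, -5.1]
gripper_width: 8.1
```

Run:
```python
from h import *
p=chest(-2,-50);plan([p[0],p[1],28],-13.7)
print(ctrl.read_state()['joint_pos'].round(2))
d=grab('wrist','w7.png')
P=pts(d);q=P.reshape(-1,3);C=d['color'].reshape(-1,3).astype(int)
blue=(C[:,2]>C[:,0]+30)&(C[:,2]>C[:,1]+15)
m=(q[:,0]>330)&(q[:,0]<645)&(q[:,1]>60)&(q[:,1]<300)&(q[:,2]>70)&(q[:,2]<80)&blue
c=np.array([tochest(x) for x in q[m]]);print(m.sum(),np.percentile(c,[0,1,99,100],axis=0).round(1),np.median(q[m][:,2]))
plan([p[0],p[1],28],-13.7)
```

```text
t [ -1.9  -1.  100.8] a [ 0.002 -0.001  0.002] dist 101.0 clk 8.25 tcp [517.8 165.7 128.8]
[-0.91  0.43  0.62  1.99 -0.34  0.82 -0.33]
5635 [[ -80.6 -121.5]
 [ -79.6 -120.8]
 [  84.8  118.8]
 [  85.2  119.8]] 75.01408253661384
t [ -2.1  -1.  100.9] a [ 0.002 -0.002  0.002] dist 101.0 clk 8.3 tcp [517.8 165.8 128.9]
```

View pics/w7.png

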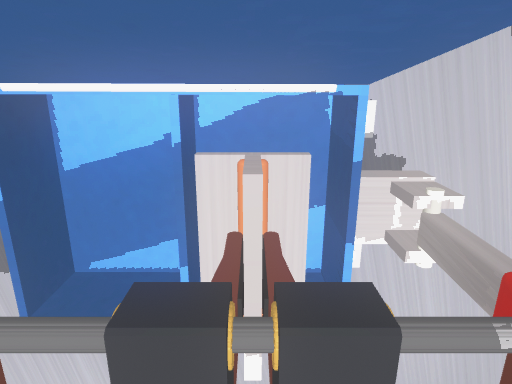

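The tee sits between the divider (col 190) and the far wall (col 340), with room on both sides. Lowering.

>>> jog_arm:
  commands:
    - {"ax": 0, "ay": 0, "az": 0, "tx": -1, "ty": -1, "tz": 30, "gripper": 0}
    - {"ax": 0, "ay": 0, "az": 0, "tx": -2, "ty": -1, "tz": 60, "gripper": 0}
    - {"ax": 0, "ay": 0, "az": 0, "tx": -2, "ty": -1, "tz": 80, "gripper": 0}
    - {"ax": 0, "ay": 0, "az": 0, "tx": -2, "ty": -1, "tz": 92, "gripper": 0}
    - {"ax": 0, "ay": 0, "az": 0, "tx": -2, "ty": -1, "tz": 98, "gripper": 0}
    - {"ax": 0, "ay": 0, "az": 0, "tx": -2, "ty": -1, "tz": 99, "gripper": 0}

```text
clock: 9.05
tool_pos: [515.8, 164.2, 29.0]
ee_rot: [0.0, 0.786, 0.619, 0.0]
contact_force: [0.9, -0.2, -5.2]
gripper_width: 7.8
```

>>> jog_arm:
  commands:
    - {"ax": 0, "ay": 0, "az": 0, "tx": 0, "ty": 0, "tz": 1, "gripper": 0}
    - {"ax": 0, "ay": 0, "az": 0, "tx": 0, "ty": 0, "tz": 2, "gripper": 0}
    - {"ax": 0, "ay": 0, "az": 0, "tx": 0, "ty": 0, "tz": 2, "gripper": 0}

```text
clock: 9.43
tool_pos: [515.5, 164.1, 26.8]
ee_rot: [0.0, 0.786, 0.619, 0.0]
contact_force: [0.2, -0.1, -5.2]
gripper_width: 7.8
```

>>> jog_arm:
  commands:
    - {"ax": 0, "ay": 0, "az": 0, "tx": 0, "ty": 0, "tz": 1, "gripper": 0}
    - {"ax": 0, "ay": 0, "az": 0, "tx": 0, "ty": 0, "tz": 1, "gripper": 0}

```text
clock: 9.68
tool_pos: [515.5, 164.2, 26.8]
ee_rot: [-0.0, 0.786, 0.618, 0.0]
contact_force: [-4.7, -0.4, 8.7]
gripper_width: 7.7
```

The tee is in contact with the floor (+8.7 N). Releasing to 26 mm and rising.

>>> jog_arm:
  commands:
    - {"ax": 0, "ay": 0, "az": 0, "tx": 0, "ty": 0, "tz": 0, "gripper": 16}
    - {"ax": 0, "ay": 0, "az": 0, "tx": 0, "ty": 0, "tz": 0, "gripper": 26}
    - {"ax": 0, "ay": 0, "az": 0, "tx": 0, "ty": 0, "tz": 0, "gripper": 26}
    - {"ax": 0, "ay": 0, "az": 0, "tx": 0, "ty": 0, "tz": -30, "gripper": 26}
    - {"ax": 0, "ay": 0, "az": 0, "tx": 0, "ty": 0, "tz": -80, "gripper": 26}
    - {"ax": 0, "ay": 0, "az": 0, "tx": 0, "ty": 0, "tz": -140, "gripper": 26}
    - {"ax": 0, "ay": 0, "az": 0, "tx": 0, "ty": 0, "tz": -200, "gripper": 26}
    - {"ax": 0, "ay": 0, "az": 0, "tx": 0, "ty": 0, "tz": -200, "gripper": 40}

```text
clock: 10.68
tool_pos: [518.3, 164.7, 230.1]
ee_rot: [0.0, 0.786, 0.618, 0.005]
contact_force: [1.2, -0.6, -0.8]
gripper_width: 32.9
```

Run:
```python
from h import *
d=grab('wrist','w8.png')
P=pts(d);q=P.reshape(-1,3)
dx=q[:,:2]-CH;cx=dx@[np.cos(CY),np.sin(CY)];cy=dx@[-np.sin(CY),np.cos(CY)]
C=d['color'].reshape(-1,3).astype(int);gray=np.ptp(C,axis=1)<40
for lo,hi in [(48,66),(9,20)]:
    m=(np.abs(cx)<75)&(cy<-8)&(cy>-112)&(q[:,2]>lo)&(q[:,2]<hi)&gray
    T=np.c_[cx,cy][m].astype(np.float32);print(m.sum(),np.median(q[m][:,2]),cv2.minAreaRect(T))
print(ctrl.read_state()['joint_pos'].round(2))
plan([440,-178.5,225],-13.9)
```

```text
755 58.15350507205551 ((-2.655803680419922, -49.09846878051758), (99.48316192626953, 7.202772617340088), 0.10069023817777634)
3434 14.21221097122455 ((-2.7231101989746094, -49.46770477294922), (99.77142333984375, 59.92906188964844), 0.161631777882576)
[-1.01  0.3   0.72  1.91 -0.23  1.01 -0.42]
t [-351.4    6.1    1.2] a [ 0.003 -0.004  0.006] dist 351.0 clk 10.72 tcp [516.5 164.6 227.4]
```

View pics/w8.png

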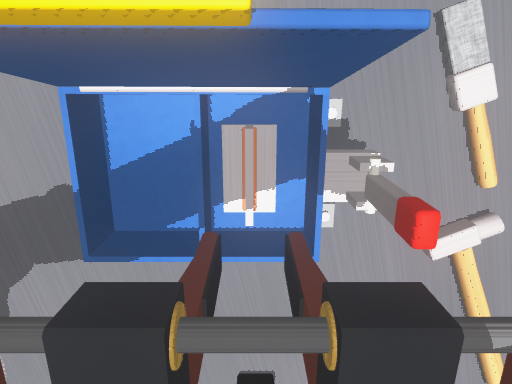

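The tee stands upright in the far bay at chest (-2.7,-49), plate at (250,168) in the picture. Next, the tin: move over it.

>>> jog_arm:
  commands:
    - {"ax": 0, "ay": 0, "az": 0, "tx": -50, "ty": 1, "tz": 0, "gripper": 75}
    - {"ax": 0, "ay": 0, "az": 0, "tx": -110, "ty": 2, "tz": 0, "gripper": 75}
    - {"ax": 0, "ay": 0, "az": 0, "tx": -170, "ty": 3, "tz": 0, "gripper": 75}
    - {"ax": 0, "ay": 0, "az": 0, "tx": -230, "ty": 4, "tz": 0, "gripper": 75}
    - {"ax": 0, "ay": 0, "az": 0, "tx": -290, "ty": 5, "tz": 10, "gripper": 75}
    - {"ax": 0, "ay": 0, "az": 0, "tx": -340, "ty": 6, "tz": 40, "gripper": 75}
    - {"ax": 0, "ay": 0, "az": 0, "tx": -351, "ty": 6, "tz": 70, "gripper": 75}
    - {"ax": 0, "ay": 0, "az": 0, "tx": -351, "ty": 6, "tz": 70, "gripper": 75}

```text
clock: 11.72
tool_pos: [435.7, -179.0, 153.1]
ee_rot: [-0.002, 0.787, 0.617, -0.003]
contact_force: [-0.4, -0.2, 0.3]
gripper_width: 74.9
```

Run:
```python
from h import *
s=ctrl.read_state();print(s['joint_pos'].round(2))
d=grab('wrist','w9.png')
q=pts(d).reshape(-1,3)
m=(np.hypot(q[:,0]-440,q[:,1]+178.5)<75)&(q[:,2]>35)&(q[:,2]<60)
print(m.sum(),np.median(q[m][:,2]),cv2.minAreaRect(q[m][:,:2].astype(np.float32)))
plan([440,-178.5,16],-13.9)
```

```text
[-0.45  0.31  0.85  2.13 -0.31  0.83  0.35]
8473 45.198863814772835 ((440.1438293457031, -180.38021850585938), (120.2232894897461, 50.46611022949219), 76.03190612792969)
t [  0.8   3.2 138.4] a [-0.004  0.001  0.004] dist 138.0 clk 11.78 tcp [ 437.3 -178.4  154.4]
```

View pics/w9.png

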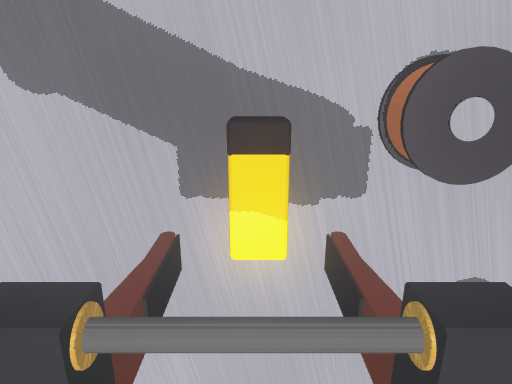

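The tin is centred between the fingers at (259,190). The wrist view gives (440,-180), yaw 76°, top 45 mm. Descending.

>>> jog_arm:
  commands:
    - {"ax": 0, "ay": 0, "az": 0, "tx": 2, "ty": 3, "tz": 40, "gripper": 75}
    - {"ax": 0, "ay": 0, "az": 0, "tx": 2, "ty": 3, "tz": 80, "gripper": 75}
    - {"ax": 0, "ay": 0, "az": 0, "tx": 2, "ty": 3, "tz": 110, "gripper": 75}
    - {"ax": 0, "ay": 0, "az": 0, "tx": 2, "ty": 3, "tz": 130, "gripper": 75}
    - {"ax": 0, "ay": 0, "az": 0, "tx": 2, "ty": 3, "tz": 138, "gripper": 75}
    - {"ax": 0, "ay": 0, "az": 0, "tx": 2, "ty": 3, "tz": 138, "gripper": 75}

```text
clock: 12.52
tool_pos: [442.8, -176.7, 18.1]
ee_rot: [0.0, 0.785, 0.619, 0.0]
contact_force: [1.1, 0.3, 0.2]
gripper_width: 74.8
```

Run:
```python
from h import *
plan([440.1,-179.5,16],-14)
```

```text
t [-3.3 -2.   2. ] a [ 0.    -0.     0.009] dist 4.0 clk 12.53 tcp [ 442.8 -176.7   18.1]
```

>>> jog_arm:
  commands:
    - {"ax": 0, "ay": 0, "az": 0, "tx": -3, "ty": -2, "tz": 2, "gripper": 75}
    - {"ax": 0, "ay": 0, "az": 0, "tx": -3, "ty": -2, "tz": 2, "gripper": 60}
    - {"ax": 0, "ay": 0, "az": 0, "tx": -3, "ty": -2, "tz": 2, "gripper": 50}
    - {"ax": 0, "ay": 0, "az": 0, "tx": -3, "ty": -2, "tz": 2, "gripper": 40}
    - {"ax": 0, "ay": 0, "az": 0, "tx": -3, "ty": -2, "tz": 2, "gripper": 35}
    - {"ax": 0, "ay": 0, "az": 0, "tx": -3, "ty": -2, "tz": 2, "gripper": 35}
    - {"ax": 0, "ay": 0, "az": 0, "tx": -3, "ty": -2, "tz": 2, "gripper": 35}

```text
clock: 13.4
tool_pos: [439.7, -179.8, 15.8]
ee_rot: [0.0, 0.786, 0.619, 0.0]
contact_force: [-0.5, 1.3, 5.7]
gripper_width: 49.9
```

Run:
```python
from h import *
plan([440.1,-179.5,16],-14)
```

```text
t [ 0.4  0.4 -0.2] a [ 0.    -0.     0.007] dist 1.0 clk 13.4 tcp [ 439.7 -179.8   15.8]
```

>>> jog_arm:
  commands:
    - {"ax": 0, "ay": 0, "az": 0, "tx": 0, "ty": 0, "tz": -20, "gripper": 35}
    - {"ax": 0, "ay": 0, "az": 0, "tx": 0, "ty": 0, "tz": -60, "gripper": 35}
    - {"ax": 0, "ay": 0, "az": 0, "tx": 0, "ty": 0, "tz": -110, "gripper": 35}
    - {"ax": 0, "ay": 0, "az": 0, "tx": 0, "ty": 0, "tz": -165, "gripper": 35}
    - {"ax": 0, "ay": 0, "az": 0, "tx": 0, "ty": 0, "tz": -210, "gripper": 35}
    - {"ax": 0, "ay": 0, "az": 0, "tx": 0, "ty": 0, "tz": -210, "gripper": 35}

```text
clock: 14.15
tool_pos: [441.1, -180.1, 227.7]
ee_rot: [0.001, 0.786, 0.619, 0.002]
contact_force: [0.5, 0.0, -3.4]
gripper_width: 49.8
```

Run:
```python
from h import *
print(ctrl.read_state()['joint_pos'].round(2))
p=chest(-2,54);print(p);plan([p[0],p[1],200],-13.7)
```

```text
[-0.58  0.19  0.96  2.06 -0.19  0.98  0.24]
[415.56267123 188.74616165]
t [ 352.5 -111.3   27.8] a [ 0.005 -0.002  0.003] dist 371.0 clk 14.15 tcp [ 441.1 -180.1  227.7]
```

>>> jog_arm:
  commands:
    - {"ax": 0, "ay": 0, "az": 0, "tx": 30, "ty": -9, "tz": 0, "gripper": 35}
    - {"ax": 0, "ay": 0, "az": 0, "tx": 80, "ty": -25, "tz": 0, "gripper": 35}
    - {"ax": 0, "ay": 0, "az": 0, "tx": 135, "ty": -43, "tz": 0, "gripper": 35}
    - {"ax": 0, "ay": 0, "az": 0, "tx": 190, "ty": -60, "tz": 0, "gripper": 35}
    - {"ax": 0, "ay": 0, "az": 0, "tx": 245, "ty": -78, "tz": 0, "gripper": 35}
    - {"ax": 0, "ay": 0, "az": 0, "tx": 300, "ty": -95, "tz": 0, "gripper": 35}
    - {"ax": 0, "ay": 0, "az": 0, "tx": 340, "ty": -107, "tz": 10, "gripper": 35}
    - {"ax": 0, "ay": 0, "az": 0, "tx": 352, "ty": -111, "tz": 28, "gripper": 35}

```text
clock: 15.15
tool_pos: [412.7, 191.2, 195.6]
ee_rot: [-0.0, 0.784, 0.62, -0.001]
contact_force: [-0.2, -0.3, -3.0]
gripper_width: 49.8
```

>>> jog_arm:
  commands:
    - {"ax": 0, "ay": 0, "az": 0, "tx": 0, "ty": 0, "tz": 0, "gripper": 35}
    - {"ax": 0, "ay": 0, "az": 0, "tx": 0, "ty": 0, "tz": 0, "gripper": 35}

```text
clock: 15.4
tool_pos: [413.9, 187.1, 197.1]
ee_rot: [0.0, 0.786, 0.618, -0.001]
contact_force: [0.3, 0.3, -2.6]
gripper_width: 50.1
```

Run:
```python
from h import *
s=ctrl.read_state();print(s['joint_pos'].round(2),tochest(s['tool_pos']))
p=chest(-2,54);print(p);plan([p[0],p[1],110],-13.7)
grab('wrist','w10.png')
d=grab('scene','s10.png')
a=cv2.imread('pics/s10.png')[40:260,180:460];cv2.imwrite('pics/s10z.png',cv2.resize(a,None,fx=2.7,fy=2.7))
```

```text
[-1.17  0.15  0.68  2.12 -0.12  0.9  -0.66] (np.float64(-4.033354362844419), np.float64(55.213541243274776))
[415.56267123 188.74616165]
t [ 2.2  1.3 87. ] a [-0.001  0.002  0.001] dist 87.0 clk 15.4 tcp [413.9 187.1 197.1]
```

View pics/w10.png

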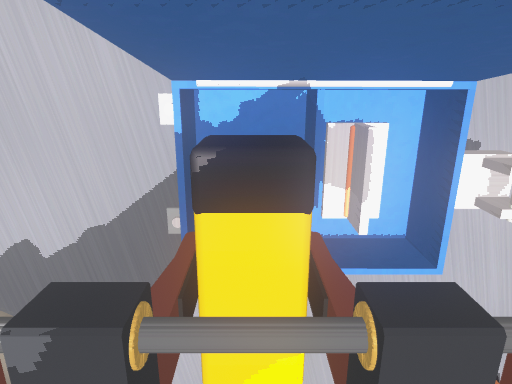

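View pics/s10z.png

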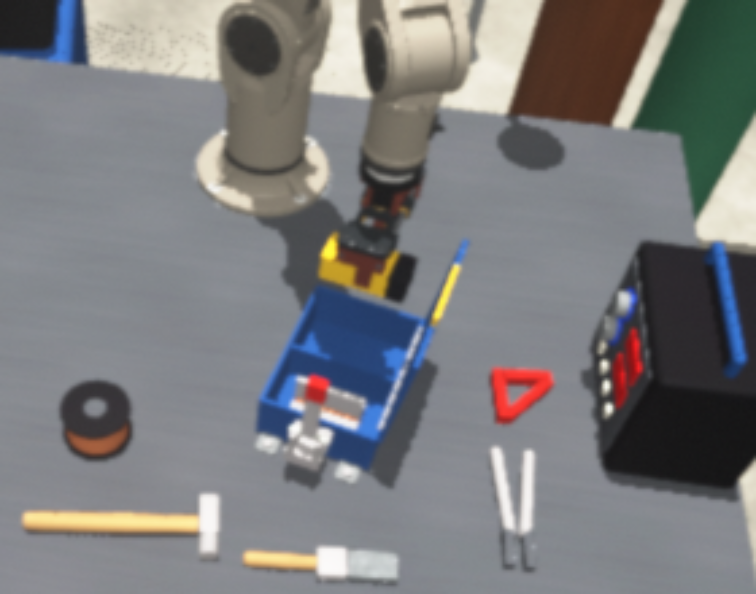

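The tin is squarely over the near bay, with its cap towards the hinge. Lowering.

>>> jog_arm:
  commands:
    - {"ax": 0, "ay": 0, "az": 0, "tx": 2, "ty": 0, "tz": 30, "gripper": 35}
    - {"ax": 0, "ay": 0, "az": 0, "tx": 2, "ty": 0, "tz": 60, "gripper": 35}
    - {"ax": 0, "ay": 0, "az": 0, "tx": 2, "ty": 0, "tz": 87, "gripper": 35}
    - {"ax": 0, "ay": 0, "az": 0, "tx": 2, "ty": 0, "tz": 87, "gripper": 35}
    - {"ax": 0, "ay": 0, "az": 0, "tx": 2, "ty": 0, "tz": 87, "gripper": 35}

```text
clock: 16.12
tool_pos: [415.6, 190.3, 111.7]
ee_rot: [-0.0, 0.786, 0.618, 0.001]
contact_force: [0.6, -0.1, -2.9]
gripper_width: 50.2
```

Run:
```python
from h import *
s=ctrl.read_state();print(tochest(s['tool_pos']))
p=chest(-2,55);print(p);plan([p[0],p[1],25],-13.7)
```

```text
(np.float64(-0.4437385921747996), np.float64(54.356940710008935))
[414.59112211 188.98299979]
t [-1.7 -0.7 86.7] a [ 0.001 -0.001  0.001] dist 87.0 clk 16.12 tcp [415.6 190.3 111.7]
```

>>> jog_arm:
  commands:
    - {"ax": 0, "ay": 0, "az": 0, "tx": -2, "ty": -1, "tz": 25, "gripper": 35}
    - {"ax": 0, "ay": 0, "az": 0, "tx": -2, "ty": -1, "tz": 50, "gripper": 35}
    - {"ax": 0, "ay": 0, "az": 0, "tx": -2, "ty": -1, "tz": 70, "gripper": 35}
    - {"ax": 0, "ay": 0, "az": 0, "tx": -2, "ty": -1, "tz": 82, "gripper": 35}
    - {"ax": 0, "ay": 0, "az": 0, "tx": -2, "ty": -1, "tz": 87, "gripper": 35}
    - {"ax": 0, "ay": 0, "az": 0, "tx": -2, "ty": -1, "tz": 88, "gripper": 35}

```text
clock: 16.88
tool_pos: [413.8, 189.0, 23.1]
ee_rot: [-0.0, 0.786, 0.619, 0.001]
contact_force: [0.3, 0.9, -2.8]
gripper_width: 49.8
```

>>> jog_arm:
  commands:
    - {"ax": 0, "ay": 0, "az": 0, "tx": 0, "ty": 0, "tz": 1, "gripper": 35}
    - {"ax": 0, "ay": 0, "az": 0, "tx": 0, "ty": 0, "tz": 1, "gripper": 35}

```text
clock: 17.12
tool_pos: [413.5, 188.9, 22.0]
ee_rot: [-0.0, 0.786, 0.619, 0.0]
contact_force: [0.5, -0.1, -2.2]
gripper_width: 49.9
```

>>> jog_arm:
  commands:
    - {"ax": 0, "ay": 0, "az": 0, "tx": 0, "ty": 0, "tz": 1, "gripper": 35}
    - {"ax": 0, "ay": 0, "az": 0, "tx": 0, "ty": 0, "tz": 1, "gripper": 35}

```text
clock: 17.38
tool_pos: [413.5, 188.9, 21.8]
ee_rot: [-0.001, 0.786, 0.618, 0.0]
contact_force: [-3.8, -1.1, 15.9]
gripper_width: 49.8
```

>>> jog_arm:
  commands:
    - {"ax": 0, "ay": 0, "az": 0, "tx": 0, "ty": 0, "tz": 0, "gripper": 55}
    - {"ax": 0, "ay": 0, "az": 0, "tx": 0, "ty": 0, "tz": 0, "gripper": 61}
    - {"ax": 0, "ay": 0, "az": 0, "tx": 0, "ty": 0, "tz": 0, "gripper": 61}
    - {"ax": 0, "ay": 0, "az": 0, "tx": 0, "ty": 0, "tz": -20, "gripper": 61}
    - {"ax": 0, "ay": 0, "az": 0, "tx": 0, "ty": 0, "tz": -70, "gripper": 61}
    - {"ax": 0, "ay": 0, "az": 0, "tx": 0, "ty": 0, "tz": -130, "gripper": 61}
    - {"ax": 0, "ay": 0, "az": 0, "tx": 0, "ty": 0, "tz": -190, "gripper": 61}
    - {"ax": 0, "ay": 0, "az": 0, "tx": 0, "ty": 0, "tz": -240, "gripper": 40}

```text
clock: 18.38
tool_pos: [413.4, 188.5, 262.8]
ee_rot: [-0.0, 0.786, 0.618, 0.001]
contact_force: [0.0, 1.7, -0.3]
gripper_width: 53.7
```

Run:
```python
from h import *
d=grab('wrist','w11.png')
P=pts(d);q=P.reshape(-1,3)
dx=q[:,:2]-CH;cx=dx@[np.cos(CY),np.sin(CY)];cy=dx@[-np.sin(CY),np.cos(CY)]
for lo,hi,a,b in [(44,66,8,110),(48,66,-110,-8)]:
    m=(np.abs(cx)<75)&(cy>a)&(cy<b)&(q[:,2]>lo)&(q[:,2]<hi)
    T=np.c_[cx,cy][m].astype(np.float32);print(m.sum(),np.median(q[m][:,2]),cv2.minAreaRect(T))
# lid
m=(cx>60)&(cx<200)&(np.abs(cy)<118)&(q[:,2]>95)&(q[:,2]<285)
A=np.c_[q[m][:,2],np.ones(m.sum())];print('lid',m.sum(),np.linalg.lstsq(A,cx[m],rcond=None)[0],q[m][:,2].max(),cx[m].max())
s=ctrl.read_state();print(s['joint_pos'].round(2),s['tool_pos'],tochest(s['tool_pos']))
```

```text
4758 51.17287918400092 ((-3.02264404296875, 55.65330505371094), (50.6306037902832, 120.47846221923828), 89.81707763671875)
890 58.016815685439866 ((-2.8830032348632812, -49.19588851928711), (99.98867797851562, 8.665020942687988), 0.14987337589263916)
lid 24556 [ 0.12843499 73.00233165] 264.91578155520676 111.63255503135986
[-1.27  0.04  0.75  2.04 -0.03  1.06 -0.75] [416.52723675 189.59742149 268.14961919] (np.float64(-0.9445133379562183), np.float64(53.26448802239879))
```

View pics/w11.png

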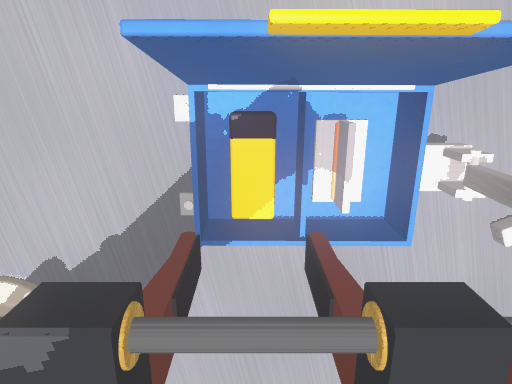

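Both are in their bays: the tin at chest (-3,56) with its top at 51 mm, the tee at (-3,-49). The lid leans at about 1.70 rad. Now I'll go over the lid to its outer side with the fingers closed.

>>> jog_arm:
  commands:
    - {"ax": 0, "ay": 0, "az": 0, "tx": 0, "ty": 10, "tz": -30, "gripper": 0}
    - {"ax": 0, "ay": 0, "az": 0, "tx": 10, "ty": 20, "tz": -60, "gripper": 0}
    - {"ax": 0, "ay": 0, "az": 0, "tx": 50, "ty": 40, "tz": -60, "gripper": 0}
    - {"ax": 0, "ay": 0, "az": 0, "tx": 100, "ty": 53, "tz": -60, "gripper": 0}
    - {"ax": 0, "ay": 0, "az": 0, "tx": 150, "ty": 53, "tz": -60, "gripper": 0}
    - {"ax": 0, "ay": 0, "az": 0, "tx": 165, "ty": 53, "tz": -60, "gripper": 0}
    - {"ax": 0, "ay": 0, "az": 0, "tx": 165, "ty": 53, "tz": -60, "gripper": 0}

```text
clock: 19.3
tool_pos: [503.4, 336.8, 319.8]
ee_rot: [0.001, 0.785, 0.619, -0.001]
contact_force: [0.2, -0.5, 0.3]
gripper_width: 0.7
```

Run:
```python
from h import *
s=ctrl.read_state();print(s['joint_pos'].round(2),s['tool_pos'],tochest(s['tool_pos']),s['gripper_width'])
p=chest(155,0);plan([p[0],p[1],230],-13.7)
grab('scene','s12.png')
a=cv2.imread('pics/s12.png')[20:240,180:460];cv2.imwrite('pics/s12z.png',cv2.resize(a,None,fx=2.7,fy=2.7))
```

```text
[-1.25  0.34  0.73  1.64 -0.24  1.25 -0.7 ] [503.35462571 336.77896878 319.77247618] (np.float64(162.61362723694336), np.float64(3.7656194804204546)) 0.7136287766503558
t [-7.5  3.8 89.8] a [-0.     0.002  0.003] dist 90.0 clk 19.3 tcp [503.4 336.8 319.8]
```

View pics/s12z.png

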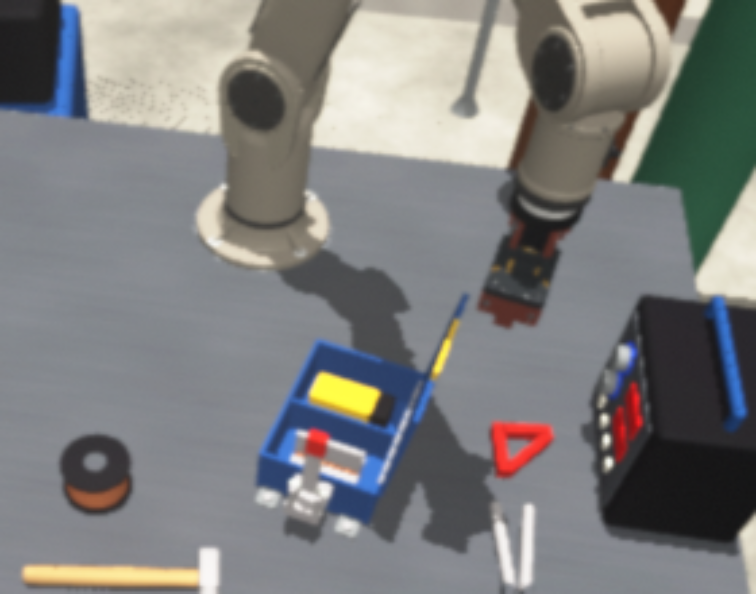

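The gripper is clear on the outer side of the lid and both parts are visible in the chest. Lowering behind the lid.

>>> jog_arm:
  commands:
    - {"ax": 0, "ay": 0, "az": 0, "tx": 0, "ty": 3, "tz": 45, "gripper": 0}
    - {"ax": 0, "ay": 0, "az": 0, "tx": 0, "ty": 3, "tz": 90, "gripper": 0}
    - {"ax": 0, "ay": 0, "az": 0, "tx": -7, "ty": 3, "tz": 90, "gripper": 0}
    - {"ax": 0, "ay": 0, "az": 0, "tx": -15, "ty": 3, "tz": 90, "gripper": 0}

```text
clock: 19.85
tool_pos: [503.8, 319.9, 232.6]
ee_rot: [0.0, 0.786, 0.618, 0.001]
contact_force: [0.1, 0.3, 0.6]
gripper_width: 0.5
```

Run:
```python
from h import *
s=ctrl.read_state();x,y=tochest(s['tool_pos']);z=s['tool_pos'][2];print(x,y,z,s['contact_force'])
r=155
for th in [1.7,1.57,1.45,1.3,1.15,1.0,.85,.7,.55,.4,.25,.12,0]:
    X=85-r*np.cos(th)+8*np.sin(th)+10;Z=75+r*np.sin(th)+8*np.cos(th)
    print(th,'X',X.round(),'Z',Z.round(),'tx',(X-x).round(1),'tz',(z-Z).round(1))
```

```text
146.33096027098043 -0.6925731817840415 232.63921254188438 [0.11557192 0.28776631 0.61943969]
1.7 X 123.0 Z 228.0 tx -23.4 tz 5.0
1.57 X 103.0 Z 230.0 tx -43.5 tz 2.6
1.45 X 84.0 Z 230.0 tx -62.1 tz 2.8
1.3 X 61.0 Z 226.0 tx -85.1 tz 6.1
1.15 X 39.0 Z 220.0 tx -107.3 tz 12.9
1.0 X 18.0 Z 210.0 tx -128.3 tz 22.9
0.85 X -1.0 Z 197.0 tx -147.6 tz 35.9
0.7 X -18.0 Z 181.0 tx -164.7 tz 51.7
0.55 X -33.0 Z 163.0 tx -179.3 tz 69.8
0.4 X -45.0 Z 143.0 tx -191.0 tz 89.9
0.25 X -53.0 Z 121.0 tx -199.5 tz 111.5
0.12 X -58.0 Z 101.0 tx -204.3 tz 131.1
0 X -60.0 Z 83.0 tx -206.3 tz 149.6
```

>>> jog_arm:
  commands:
    - {"ax": 0, "ay": 0, "az": 0, "tx": -15, "ty": 0, "tz": 3, "gripper": 0}
    - {"ax": 0, "ay": 0, "az": 0, "tx": -28, "ty": 0, "tz": 3, "gripper": 0}
    - {"ax": 0, "ay": 0, "az": 0, "tx": -44, "ty": 0, "tz": 3, "gripper": 0}
    - {"ax": 0, "ay": 0, "az": 0, "tx": -62, "ty": 0, "tz": 3, "gripper": 0}
    - {"ax": 0, "ay": 0, "az": 0, "tx": -74, "ty": 0, "tz": 4, "gripper": 0}
    - {"ax": 0, "ay": 0, "az": 0, "tx": -85, "ty": 0, "tz": 6, "gripper": 0}

```text
clock: 20.6
tool_pos: [483.0, 237.9, 224.8]
ee_rot: [0.0, 0.786, 0.618, 0.0]
contact_force: [1.7, 2.5, 3.4]
gripper_width: 0.7
```

```bash
cat > lid.py <<'E'
from h import *
s=ctrl.read_state();x,y=tochest(s['tool_pos']);z=s['tool_pos'][2];print(x,y,z,s['contact_force'],s['joint_pos'].round(2))
r=155
for th in [1.3,1.15,1.0,.85,.7,.55,.4,.25,.12,0,-.03]:
    X=85-r*np.cos(th)+8*np.sin(th)+10;Z=75+r*np.sin(th)+8*np.cos(th)
    print(th,'X',X.round(),'Z',Z.round(),'tx',(X-x).round(1),'tz',(z-Z).round(1))
E
python3 lid.py
python3 - <<'E'
from h import *
grab('scene','s13.png')
a=cv2.imread('pics/s13.png')[20:240,180:460];cv2.imwrite('pics/s13z.png',cv2.resize(a,None,fx=2.7,fy=2.7))
E
```

```text
61.718104574708576 0.1178490822353524 224.76530569403792 [1.65054111 2.50854538 3.35452825] [-1.17  0.3   0.74  1.92 -0.24  1.01 -0.57]
1.3 X 61.0 Z 226.0 tx -0.5 tz -1.7
1.15 X 39.0 Z 220.0 tx -22.7 tz 5.0
1.0 X 18.0 Z 210.0 tx -43.7 tz 15.0
0.85 X -1.0 Z 197.0 tx -63.0 tz 28.0
0.7 X -18.0 Z 181.0 tx -80.1 tz 43.8
0.55 X -33.0 Z 163.0 tx -94.7 tz 61.9
0.4 X -45.0 Z 143.0 tx -106.4 tz 82.0
0.25 X -53.0 Z 121.0 tx -114.9 tz 103.7
0.12 X -58.0 Z 101.0 tx -119.6 tz 123.3
0 X -60.0 Z 83.0 tx -121.7 tz 141.8
-0.03 X -60.0 Z 78.0 tx -121.9 tz 146.4
```

View pics/s13z.png

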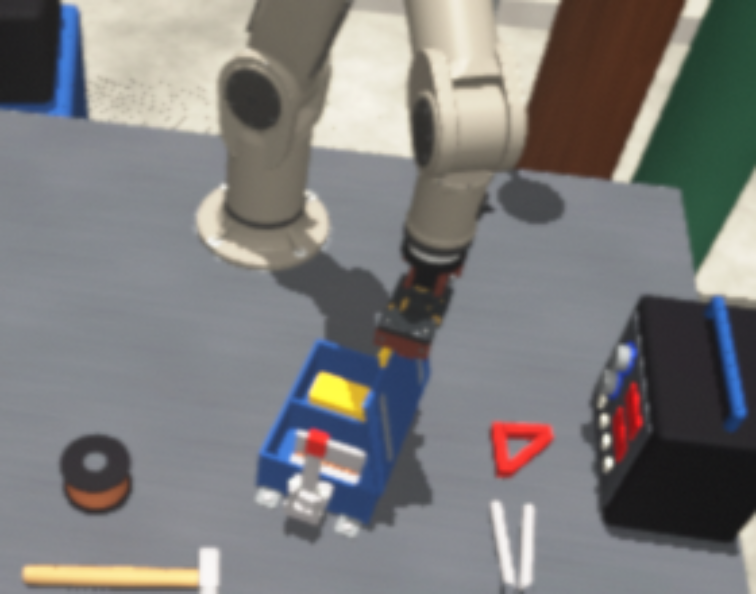

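The lid is following at about 1.25 rad with light force. Continuing along the arc.

>>> jog_arm:
  commands:
    - {"ax": 0, "ay": 0, "az": 0, "tx": -12, "ty": 0, "tz": 2, "gripper": 0}
    - {"ax": 0, "ay": 0, "az": 0, "tx": -23, "ty": 0, "tz": 5, "gripper": 0}
    - {"ax": 0, "ay": 0, "az": 0, "tx": -33, "ty": 0, "tz": 10, "gripper": 0}
    - {"ax": 0, "ay": 0, "az": 0, "tx": -44, "ty": 0, "tz": 15, "gripper": 0}
    - {"ax": 0, "ay": 0, "az": 0, "tx": -54, "ty": 0, "tz": 21, "gripper": 0}
    - {"ax": 0, "ay": 0, "az": 0, "tx": -63, "ty": 0, "tz": 28, "gripper": 0}
    - {"ax": 0, "ay": 0, "az": 0, "tx": -72, "ty": 0, "tz": 36, "gripper": 0}
    - {"ax": 0, "ay": 0, "az": 0, "tx": -80, "ty": 0, "tz": 44, "gripper": 0}

```text
clock: 21.65
tool_pos: [463.8, 160.1, 180.0]
ee_rot: [-0.0, 0.786, 0.618, -0.0]
contact_force: [-2.0, 1.0, 1.3]
gripper_width: 0.4
```

```bash
python3 lid.py
```

```text
-18.453752429315692 0.3346854467198783 179.97910492205173 [-2.00758379  1.00989375  1.31624207] [-1.09  0.27  0.75  2.07 -0.24  0.89 -0.44]
1.3 X 61.0 Z 226.0 tx 79.7 tz -46.5
1.15 X 39.0 Z 220.0 tx 57.4 tz -39.8
1.0 X 18.0 Z 210.0 tx 36.4 tz -29.8
0.85 X -1.0 Z 197.0 tx 17.2 tz -16.7
0.7 X -18.0 Z 181.0 tx 0.1 tz -1.0
0.55 X -33.0 Z 163.0 tx -14.5 tz 17.1
0.4 X -45.0 Z 143.0 tx -26.2 tz 37.3
0.25 X -53.0 Z 121.0 tx -34.7 tz 58.9
0.12 X -58.0 Z 101.0 tx -39.5 tz 78.5
0 X -60.0 Z 83.0 tx -41.5 tz 97.0
-0.03 X -60.0 Z 78.0 tx -41.7 tz 101.6
```

>>> jog_arm:
  commands:
    - {"ax": 0, "ay": 0, "az": 0, "tx": -8, "ty": 0, "tz": 8, "gripper": 0}
    - {"ax": 0, "ay": 0, "az": 0, "tx": -15, "ty": 0, "tz": 17, "gripper": 0}
    - {"ax": 0, "ay": 0, "az": 0, "tx": -21, "ty": 0, "tz": 27, "gripper": 0}
    - {"ax": 0, "ay": 0, "az": 0, "tx": -26, "ty": 0, "tz": 37, "gripper": 0}
    - {"ax": 0, "ay": 0, "az": 0, "tx": -31, "ty": 0, "tz": 48, "gripper": 0}
    - {"ax": 0, "ay": 0, "az": 0, "tx": -35, "ty": 0, "tz": 59, "gripper": 0}
    - {"ax": 0, "ay": 0, "az": 0, "tx": -38, "ty": 0, "tz": 69, "gripper": 0}
    - {"ax": 0, "ay": 0, "az": 0, "tx": -39, "ty": 0, "tz": 78, "gripper": 0}

```text
clock: 22.65
tool_pos: [455.0, 122.7, 101.9]
ee_rot: [0.0, 0.786, 0.618, -0.0]
contact_force: [-0.2, -0.0, 1.1]
gripper_width: 0.4
```

```bash
python3 lid.py|head -1
python3 - <<'E'
from h import *
grab('scene','s14.png')
a=cv2.imread('pics/s14.png')[20:240,180:460];cv2.imwrite('pics/s14z.png',cv2.resize(a,None,fx=2.7,fy=2.7))
E
```

```text
-56.838353271746925 0.034800437934487505 101.94400190574238 [-2.33961977e-01 -9.27113775e-04  1.11467577e+00] [-0.95  0.38  0.68  2.17 -0.37  0.7  -0.26]
```

View pics/s14z.png

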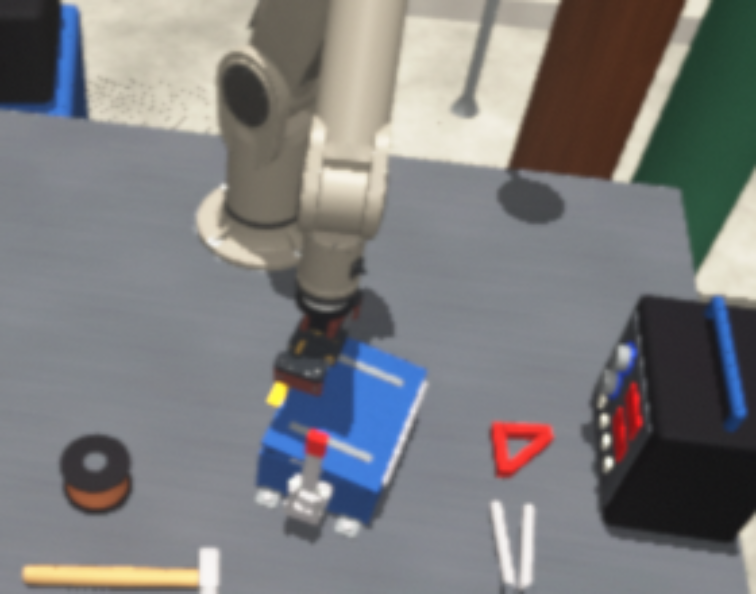

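The lid is almost shut. The last 18 mm go slowly.

>>> jog_arm:
  commands:
    - {"ax": 0, "ay": 0, "az": 0, "tx": 0, "ty": 0, "tz": 6, "gripper": 0}
    - {"ax": 0, "ay": 0, "az": 0, "tx": -1, "ty": 0, "tz": 11, "gripper": 0}
    - {"ax": 0, "ay": 0, "az": 0, "tx": -1, "ty": 0, "tz": 15, "gripper": 0}
    - {"ax": 0, "ay": 0, "az": 0, "tx": -1, "ty": 0, "tz": 18, "gripper": 0}
    - {"ax": 0, "ay": 0, "az": 0, "tx": -1, "ty": 0, "tz": 20, "gripper": 0}
    - {"ax": 0, "ay": 0, "az": 0, "tx": -1, "ty": 0, "tz": 20, "gripper": 0}
    - {"ax": 0, "ay": 0, "az": 0, "tx": -1, "ty": 0, "tz": 20, "gripper": 0}

```text
clock: 23.58
tool_pos: [454.9, 122.0, 83.3]
ee_rot: [-0.0, 0.786, 0.618, 0.0]
contact_force: [-2.7, -1.4, 11.5]
gripper_width: 0.4
```

The lid is shut: tip contact at z 83.3 with 11.5 N. Now going up and over to the outer side of the clamp.

>>> jog_arm:
  commands:
    - {"ax": 0, "ay": 0, "az": 0, "tx": 0, "ty": 0, "tz": -50, "gripper": 0}
    - {"ax": 0, "ay": 0, "az": 0, "tx": 0, "ty": 0, "tz": -110, "gripper": 0}
    - {"ax": 0, "ay": 0, "az": 0, "tx": 0, "ty": 0, "tz": -170, "gripper": 0}
    - {"ax": 0, "ay": 0, "az": 0, "tx": 5, "ty": 20, "tz": -220, "gripper": 0}
    - {"ax": 0, "ay": 0, "az": 0, "tx": 15, "ty": 50, "tz": -220, "gripper": 0}
    - {"ax": 0, "ay": 0, "az": 0, "tx": 20, "ty": 80, "tz": -220, "gripper": 0}
    - {"ax": 0, "ay": 0, "az": 0, "tx": 20, "ty": 80, "tz": -220, "gripper": 0}

```text
clock: 24.45
tool_pos: [538.4, 122.5, 302.3]
ee_rot: [0.001, 0.786, 0.618, -0.0]
contact_force: [-0.4, -0.8, -0.1]
gripper_width: 0.5
```

Run:
```python
from h import *
s=ctrl.read_state();print(s['joint_pos'].round(2),s['tool_pos'],tochest(s['tool_pos']))
p=chest(0,-210);plan([p[0],p[1],300],-13.7)
d=grab('wrist','w15.png');q=pts(d).reshape(-1,3)
dx=q[:,:2]-CH;cx=dx@[np.cos(CY),np.sin(CY)];cy=dx@[-np.sin(CY),np.cos(CY)]
for a,b in [(-80,-60),(-20,0),(40,60)]:
    m=(cx>a)&(cx<b)&(np.abs(cy)<100)&(q[:,2]>60)&(q[:,2]<130);print('lid z at x',a,m.sum(),np.median(q[m][:,2]) if m.any() else '')
m=(np.abs(cx)<22)&(cy<-130)&(cy>-200)&(q[:,2]>185)&(q[:,2]<225);print('tip',m.sum(),cx[m].min(),cx[m].max(),cy[m].min(),cy[m].max(),q[m][:,2].max())
```

```text
[-1.04  0.26  0.87  1.79 -0.21  1.18 -0.35] [538.37028061 122.54778653 302.27173302] (np.float64(-37.229446557645645), np.float64(-80.99192525688896))
t [ 37.1 129.    2.3] a [0.001 0.002 0.001] dist 134.0 clk 24.45 tcp [538.4 122.5 302.3]
lid z at x -80 2816 83.17580227435553
lid z at x -20 3245 83.33462965060352
lid z at x 40 3766 83.35304790377904
tip 786 -13.004899068331895 12.334842327554147 -165.53987249897784 -149.1110796253789 204.01005323470667
```

View pics/w15.png

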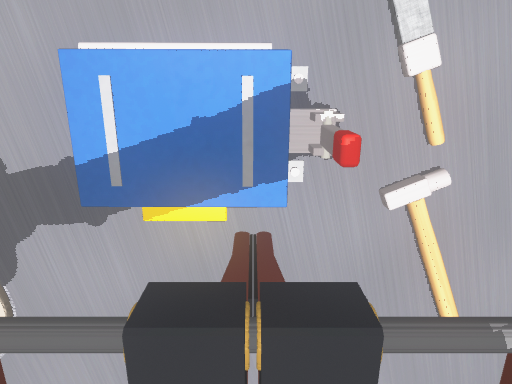

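The lid lies flat (top z 83.2 everywhere). The red tip is at (347,148) in the image, at chest (0,-157), z 204. Moving beyond it and down.

>>> jog_arm:
  commands:
    - {"ax": 0, "ay": 0, "az": 0, "tx": 15, "ty": 45, "tz": 0, "gripper": 0}
    - {"ax": 0, "ay": 0, "az": 0, "tx": 30, "ty": 90, "tz": 0, "gripper": 0}
    - {"ax": 0, "ay": 0, "az": 0, "tx": 37, "ty": 125, "tz": 0, "gripper": 0}
    - {"ax": 0, "ay": 0, "az": 0, "tx": 37, "ty": 129, "tz": 10, "gripper": 0}
    - {"ax": 0, "ay": 0, "az": 0, "tx": 37, "ty": 129, "tz": 60, "gripper": 0}
    - {"ax": 0, "ay": 0, "az": 0, "tx": 37, "ty": 129, "tz": 115, "gripper": 0}
    - {"ax": 0, "ay": 0, "az": 0, "tx": 37, "ty": 129, "tz": 115, "gripper": 0}
    - {"ax": 0, "ay": 0, "az": 0, "tx": 37, "ty": 129, "tz": 115, "gripper": 0}

```text
clock: 25.5
tool_pos: [671.6, 128.5, 189.9]
ee_rot: [0.0, 0.786, 0.619, 0.001]
contact_force: [0.7, -0.4, 0.7]
gripper_width: 0.4
```

```bash
cat > cl.py <<'E'
from h import *
s=ctrl.read_state();x,y=tochest(s['tool_pos']);z=s['tool_pos'][2];print(x,y,z,s['contact_force'],s['joint_pos'].round(2))
r=95
for th in [1.54,1.4,1.25,1.1,.95,.8,.65,.5,.35,.2,.1,0]:
    Y=-160+r*np.cos(th)-8*np.sin(th)-13.5;Z=92+r*np.sin(th)+8*np.cos(th)
    print(th,'Y',Y.round(),'Z',Z.round(),'ty',-(Y-y).round(1),'tz',(z-Z).round(1))
E
python3 cl.py
```

```text
0.09869491805098107 -209.05712954302078 189.86755157318095 [ 0.65697451 -0.44168898  0.74702674] [-0.77  0.63  0.75  1.6  -0.47  1.1  -0.14]
1.54 Y -179.0 Z 187.0 ty -30.5 tz 2.7
1.4 Y -165.0 Z 187.0 ty -43.8 tz 2.9
1.25 Y -151.0 Z 185.0 ty -57.9 tz 5.2
1.1 Y -138.0 Z 180.0 ty -71.5 tz 9.6
0.95 Y -125.0 Z 174.0 ty -84.3 tz 15.9
0.8 Y -113.0 Z 166.0 ty -96.0 tz 24.1
0.65 Y -103.0 Z 156.0 ty -106.3 tz 34.0
0.5 Y -94.0 Z 145.0 ty -115.1 tz 45.3
0.35 Y -87.0 Z 132.0 ty -122.1 tz 57.8
0.2 Y -82.0 Z 119.0 ty -127.1 tz 71.2
0.1 Y -80.0 Z 109.0 ty -129.3 tz 80.4
0 Y -78.0 Z 100.0 ty -130.6 tz 89.9
```

>>> jog_arm:
  commands:
    - {"ax": 0, "ay": 0, "az": 0, "tx": 0, "ty": -15, "tz": 2, "gripper": 0}
    - {"ax": 0, "ay": 0, "az": 0, "tx": 0, "ty": -30, "tz": 3, "gripper": 0}
    - {"ax": 0, "ay": 0, "az": 0, "tx": 0, "ty": -44, "tz": 3, "gripper": 0}
    - {"ax": 0, "ay": 0, "az": 0, "tx": 0, "ty": -58, "tz": 5, "gripper": 0}
    - {"ax": 0, "ay": 0, "az": 0, "tx": 0, "ty": -71, "tz": 10, "gripper": 0}
    - {"ax": 0, "ay": 0, "az": 0, "tx": 0, "ty": -84, "tz": 16, "gripper": 0}
    - {"ax": 0, "ay": 0, "az": 0, "tx": 0, "ty": -96, "tz": 24, "gripper": 0}

```text
clock: 26.38
tool_pos: [577.0, 151.3, 163.0]
ee_rot: [-0.0, 0.786, 0.619, -0.0]
contact_force: [1.3, -0.7, 0.6]
gripper_width: 0.9
```

```bash
python3 cl.py
python3 - <<'E'
from h import *
grab('scene','s16.png')
a=cv2.imread('pics/s16.png')[60:260,200:400];cv2.imwrite('pics/s16z.png',cv2.resize(a,None,fx=3,fy=3))
E
```

```text
-0.09423191274553488 -111.72675157696294 163.01238337271744 [ 1.26859244 -0.74801914  0.55128237] [-0.93  0.51  0.78  1.85 -0.43  0.96 -0.2 ]
1.54 Y -179.0 Z 187.0 ty 66.8 tz -24.2
1.4 Y -165.0 Z 187.0 ty 53.5 tz -24.0
1.25 Y -151.0 Z 185.0 ty 39.4 tz -21.7
1.1 Y -138.0 Z 180.0 ty 25.8 tz -17.3
0.95 Y -125.0 Z 174.0 ty 13.0 tz -10.9
0.8 Y -113.0 Z 166.0 ty 1.3 tz -2.7
0.65 Y -103.0 Z 156.0 ty -9.0 tz 7.2
0.5 Y -94.0 Z 145.0 ty -17.8 tz 18.4
0.35 Y -87.0 Z 132.0 ty -24.7 tz 30.9
0.2 Y -82.0 Z 119.0 ty -29.7 tz 44.3
0.1 Y -80.0 Z 109.0 ty -32.0 tz 53.6
0 Y -78.0 Z 100.0 ty -33.2 tz 63.0
```

View pics/s16z.png

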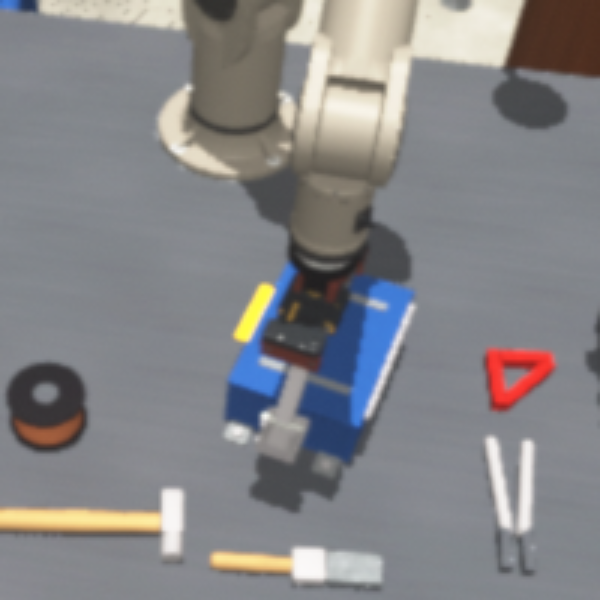

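The clamp arm is folding ahead of the fingers. Continuing.

>>> jog_arm:
  commands:
    - {"ax": 0, "ay": 0, "az": 0, "tx": 0, "ty": -9, "tz": 7, "gripper": 0}
    - {"ax": 0, "ay": 0, "az": 0, "tx": 0, "ty": -18, "tz": 18, "gripper": 0}
    - {"ax": 0, "ay": 0, "az": 0, "tx": 0, "ty": -25, "tz": 31, "gripper": 0}
    - {"ax": 0, "ay": 0, "az": 0, "tx": 0, "ty": -30, "tz": 44, "gripper": 0}
    - {"ax": 0, "ay": 0, "az": 0, "tx": 0, "ty": -32, "tz": 53, "gripper": 0}
    - {"ax": 0, "ay": 0, "az": 0, "tx": 0, "ty": -33, "tz": 59, "gripper": 0}
    - {"ax": 0, "ay": 0, "az": 0, "tx": 0, "ty": -33, "tz": 63, "gripper": 0}
    - {"ax": 0, "ay": 0, "az": 0, "tx": 0, "ty": -33, "tz": 64, "gripper": 0}

```text
clock: 27.42
tool_pos: [545.9, 158.5, 100.2]
ee_rot: [-0.001, 0.786, 0.618, -0.0]
contact_force: [-6.0, -0.2, 13.4]
gripper_width: 0.4
```

>>> jog_arm:
  commands:
    - {"ax": 0, "ay": 0, "az": 0, "tx": 0, "ty": 0, "tz": 1, "gripper": 0}
    - {"ax": 0, "ay": 0, "az": 0, "tx": 0, "ty": 0, "tz": 1, "gripper": 0}

```text
clock: 27.68
tool_pos: [545.9, 158.6, 100.1]
ee_rot: [-0.001, 0.786, 0.618, 0.0]
contact_force: [-6.5, 0.3, 17.4]
gripper_width: 0.5
```

The clamp is stopped at z 100.1 with 17 N. Retreating and checking.

>>> jog_arm:
  commands:
    - {"ax": 0, "ay": 0, "az": 0, "tx": 0, "ty": 0, "tz": -30, "gripper": 0}
    - {"ax": 0, "ay": 0, "az": 0, "tx": -10, "ty": 0, "tz": -80, "gripper": 0}
    - {"ax": 0, "ay": 0, "az": 0, "tx": -40, "ty": 0, "tz": -140, "gripper": 0}
    - {"ax": 0, "ay": 0, "az": 0, "tx": -80, "ty": 0, "tz": -200, "gripper": 0}
    - {"ax": 0, "ay": 0, "az": 0, "tx": -120, "ty": 0, "tz": -220, "gripper": 0}
    - {"ax": 0, "ay": 0, "az": 0, "tx": -120, "ty": 0, "tz": -220, "gripper": 0}
    - {"ax": 0, "ay": 0, "az": 0, "tx": -120, "ty": 0, "tz": -220, "gripper": 0}

```text
clock: 28.55
tool_pos: [517.8, 42.6, 318.4]
ee_rot: [-0.0, 0.786, 0.619, 0.0]
contact_force: [-0.9, 0.9, -0.1]
gripper_width: 0.4
```

Run:
```python
from h import *
d=grab('wrist','w17.png');q=pts(d).reshape(-1,3)
dx=q[:,:2]-CH;cx=dx@[np.cos(CY),np.sin(CY)];cy=dx@[-np.sin(CY),np.cos(CY)]
for a,b in [(-80,-60),(-45,-25),(30,50),(55,75)]:
    m=(cx>a)&(cx<b)&(np.abs(cy)<100)&(q[:,2]>60)&(q[:,2]<130);print('lid z at x',a,m.sum(),np.median(q[m][:,2]) if m.any() else '')
for a,b in [(-135,-125),(-120,-110),(-105,-90),(-82,-70),(-65,-54)]:
    m=(np.abs(cx)<8)&(cy>a)&(cy<b)&(q[:,2]>87)&(q[:,2]<150);print('clamp top z at y',a,m.sum(),np.median(q[m][:,2]) if m.any() else '')
s=ctrl.read_state();print(s['clock'],s['tool_pos'],s['contact_force'])
t0=cv2.imread('pics/top0.png');d=grab('top','t17.png');t1=cv2.imread('pics/t17.png')
cv2.imwrite('pics/t17d.png',np.vstack([t1[:300],cv2.absdiff(t0,t1)[:300]]))
```

```text
lid z at x -80 3165 83.18211271129962
lid z at x -45 3429 83.38899553545798
lid z at x 30 4076 83.39530780808107
lid z at x 55 0 
clamp top z at y -135 164 99.3127745920041
clamp top z at y -120 165 99.20513270350722
clamp top z at y -105 252 99.14915750622293
clamp top z at y -82 202 100.23617763778884
clamp top z at y -65 178 100.26774468181063
28.6 [517.5899747   43.16286827 317.92704759] [ 0.57350137  0.77460284 -0.49456435]
```

View pics/w17.png

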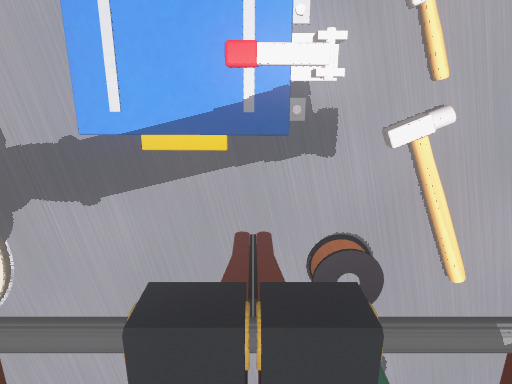

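View pics/t17d.png

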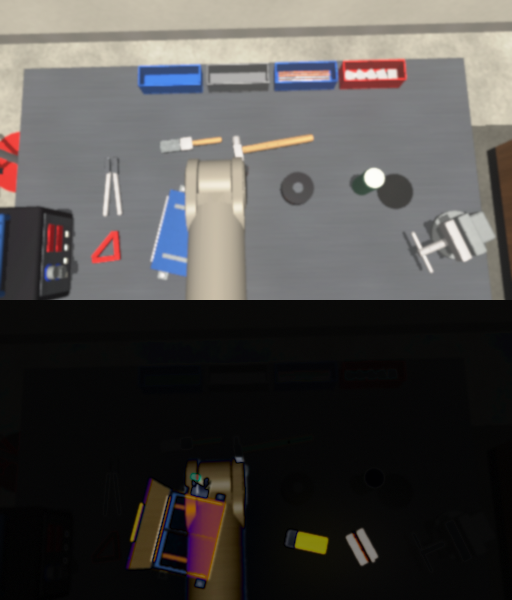

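The clamp lies flat with its red tip at (240,53) in the wrist view: bar top z 99, grip top 100. The lid is flat at 83.2. The difference image shows no bystander has moved. Handing in.

```bash
python3 -c "
from plant import ctrl
print(ctrl.read_state()['qvel'].round(3)); print(ctrl.job_done())"
```

```text
[-0.001  0.008 -0.001  0.     0.003  0.001  0.001]
the job is handed in; nothing more can be done
None
```

The job is done and handed in at about 28.7 s. The tee and the tin are in the chest, the lid is shut and the clamp arm is down. `ctrl.job_done()` reports no verdict, so these results are my own camera and force checks:

- **Tee:** I lowered it until it touched the floor of the far bay. It stands on its plate at chest (-3, -49) mm, with its web top at z 58 mm.
- **Tin:** I lowered it the same way into the near bay. It lies flat at chest (-3, +56) mm, with its top at z 51 mm.
- **Lid:** I pushed it shut along its arc at roughly 1 rad/s. Its top measured z 83.2–83.4 mm at the places I could see, against 83 mm when fully shut.
- **Clamp:** The bar top measured z 99.1–99.3 mm and the red grip 100.2 mm along its length, so it lies flat.
- **Bystanders:** The before/after top view showed no movement of those in view. The arm partly hid the hammer head there, but the wrist view showed it undisturbed. The gripper was clear of everything and the wrist force was near zero.

**Disagreements:** The top and scene cameras read about 2 mm high at the bench, and were 2–3 mm off the wrist camera in x and y. I used the wrist camera readings for both grasps and to refine the chest position. One wrist reading of the chest's open-side rim was about 5 mm off, probably because the carried tee hid part of it.

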